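# Open a delivered carton and lift out the black-capped reagent bottle for inspection

### The arm

A 6-joint arm with a two-finger parallel gripper is mounted at the origin on a cart in front of the work surface, level with it; the furniture and walls round the work are solid. World frame = base frame: x ahead of the robot, y to its left, z up, the work surface at z = 0. Lengths are in m, angles in degrees, forces in N, time in s.
With the tool pointing down it reaches from about 0.35 to 0.875 m from the base axis. Payload 4.2 kg.
Tool frame: the origin (TCP) lies midway between the tips of the shut fingers; the grasp point (between the pads) lies 19 mm behind it (hold_point_z is the z of the grasp point in the tool frame, in m); z points along the fingers, y is the direction in which the jaws open and shut (so a half turn about z gives the same grasp; the last joint's range is limited). The gripper opens to 87 mm and grips with 3 to 60 N. Pads are 19 mm wide; open, the fingers measure 117 mm over their backs; the gripper's body (75 mm by 190 mm) begins 51 mm behind the grasp point.
Start: joints at [81.967, 22.042, 0.453, 0, -68.411, -14.817], TCP at [0.243, 0.576, 0.194] pointing down, gripper open.
Joint ranges: [-179.83, 179.83], [-69.29, 118.12], [-61.27, 80.66], [-181.25, 117.63], [-171.15, -9.14], [-177.46, 177.46]. Speed limits (degrees/s): [159.86, 159.86, 180, 180, 180, 180].

### API

Orientations are given as a 3x3 rotation matrix whose columns are the frame's x, y, z axes.
In Python, from station import * gives the robot as it stands. The module is installed in compiled form; this text tells all that it offers.
- The arm moves only by the tool jog_arm, never from a script. Its argument "moves" is a list of rows, each a list of 7 numbers: the closure, from -1 (fully open) to 1 (shut), then the shift along the tool's x, y, z in m, then the turn, a rotation vector about the tool's x, y, z in rad. In form: [[gripper, x, y, z, wx, wy, wz], ...]. A call has exactly 10 rows; each row is the pose to reach, as a shift and turn from the pose commanded when the call began, along the tool's axes at that moment; what a row does not reach only later rows make up. A row lasts 1/12 s, in which the tool goes at most 41.7 mm and 7.16 degrees, less where a joint would pass 70% of its speed; a pose out of reach is approached as far as the arm can. A call with a gripper value outside its range is refused whole. The fingers move at their own pace and stop on an object; the grip force is fixed at half the most. Time passes only in rows, so rows that repeat a pose let the fingers close, or fill a call up. It gives the time, the measured TCP pose, the force and the opening at its end, in the units of the state.
- sense(): the state, without advancing time (a new reading comes with each control period).
- capture(name): name is "side" or "top"; returns a dict with "frame" (420x560x3 uint8, red, green, blue), "fov_y" (degrees; the focal length in pixels is half the picture's height over the tangent of half this angle, whatever the lens; pixels are square), "cx", "cy" (the principal point, pixels), "world_from_camera" (4x4, takes a point from camera to world coordinates). Camera axes: x right, y down, z forward; pixel columns grow to the right and rows downward; lengths in m; the calibration is good to about 2 mm. A picture is of the moment at which its call begins. There is no depth.
- finish_job(): hands the job in, once; it reports no verdict.
The state is a dict: "time_s": time; "joints": joint angles; "joint_velocities": joint speeds; "effort": joint torques, N m; "tcp_pos": TCP position; "ee_rot": TCP orientation; "wrist_force": force on the tool from outside, world axes, zero at the start; "moment": the same for the moment, N m; "gripper_width": opening from 0.0 (shut) to 1.0 (fully open).
Only numpy, scipy, OpenCV 4.12 (cv2) and the standard library are available. Lean on these libraries where they do the work, as an engineer would, in place of code of your own. Each camera call takes 0.05 s, during which the arm holds its last target.

### The job

A delivered carton stands on the bench with its two top flaps ajar: fold both flaps outward, well past upright, then take the bottle with the black cap and lift it, kept upright, until its bottom is at least 3 cm above the carton's rim. Finish while still holding it there in the gripper, upright, steady and clear of the carton and its flaps, so that it can be inspected. Leave the white-capped bottle seated in the carton, and do not disturb the beaker and the flask on the bench.

Things in the scene. Friction and masses are not known exactly. Their poses are not given: they have to be found in the camera images.
- carton: brown cardboard carton, fixed, 132 (x) x 164 (y) x 128 mm high, walls 4 mm; origin at the centre of its underside, z up, yaw varies. Flaps are hinged on its +y and -y rims; front and back flaps are already folded down outside. A grey tray inside (top at 45 mm) holds two bottles in pockets 43 mm wide, at x = 0, y = +38 and -38 mm; pocket floors at 20 mm
- carton_mouth (a point): centre of the carton's mouth at rim height, 128 mm above the bench; axes as the carton's. The two cap tops lie 7 mm below this level
- flap_left (a joint): hinge angle in rad of the flap on the carton's +y side: 0 = closed (flat over the mouth), 1.57 = upright, 3.14 = flat outward, stop at 3.6; starts ajar between 0.8 and 1.2. Stays where it is left (light friction, about 0.6 N at the free edge)
- flap_right (a joint): the same for the flap on the carton's -y side: 0 = closed, 1.57 = upright, grows outward, stop at 3.6; starts ajar between 0.8 and 1.2
- flap_left_edge (a point): middle of the left flap's free edge. The flap is a cardboard panel 128 mm along the rim, 52 mm from hinge to free edge, 4 mm thick. Closed, the free edges of the two flaps leave a gap of 56 mm over the middle of the mouth. Pushed outward by its edge it swings freely if the fingers lean so that their tips point outward; a strictly vertical finger may rub on the edge
- flap_right_edge (a point): middle of the right flap's free edge; same size as the left flap
- flap_left_hinge (a point): middle of the left flap's hinge line, on the rim at y = +80 mm of the carton, 128 mm above the bench; the line runs along the carton's x
- flap_right_hinge (a point): middle of the right flap's hinge line, on the rim at y = -80 mm of the carton, 128 mm above the bench
- black_cap_bottle_center (a point): centre, half-way up, of the amber glass bottle with the black screw cap, body 37 mm wide, 101 mm tall, 0.05 to 0.12 kg, standing in one of the tray's two pockets (which one varies). The cap is round, 24 mm wide, its middle 40 mm above this point; z points up the bottle
- white_cap_bottle_center (a point): centre, half-way up, of the amber glass bottle with the white screw cap, same size, standing in the other pocket; must stay there
- beaker_center (a point): centre of a low glass beaker, 70 mm wide, 78 mm tall, standing on the bench; leave alone
- flask_center (a point): centre of a conical glass flask, 56 mm wide, 120 mm tall, standing on the bench; leave alone

How it is judged (in metres and radians):
On the way, in this order (a step that is already met when the one before it is completed fails the run):
1. both flaps are folded outward past upright while the black-capped bottle still stands in its pocket (value of joint each of flap_left, flap_right above 1.75 rad and height (world z) of black_cap_bottle_center below 0.09 m), for 0.2 s.
2. the black-capped bottle is in the air in the gripper, its bottom above the carton's rim (height (world z) of black_cap_bottle_center above 0.198 m and contact force between the fingers and black_cap_bottle above 0.5 N), for 0.2 s.
At the end, for the whole second after the job is handed in: Fingers hold the black-capped bottle still, within 10 degrees of upright, its bottom at least 20 mm above the rim (centre over 198 mm); bottle and gripper touch neither carton nor flaps; both flaps beyond 1.7 rad; the white-capped bottle upright in its pocket (centre under 85 mm) (all of step 2 and angle between black_cap_bottle_center's own z axis and vertical below 0.17 rad and linear speed of black_cap_bottle below 0.03 m/s and angular speed of black_cap_bottle below 0.2 rad/s and contact force between each of carton, white_cap_bottle and black_cap_bottle below 0.05 N and contact force between each of the arm, the fingers and carton below 0.05 N and value of joint each of flap_left, flap_right above 1.7 rad and z of white_cap_bottle_center in the frame of carton below 0.085 m and angle between white_cap_bottle_center's own z axis and vertical below 0.2 rad); the arm keeps its last pose, push and grip.
It fails at once if the beaker or the flask is pushed more than 20 mm or tipped (distance of any of beaker_center, flask_center from where it was at the start of the episode above 0.02 m or angle between any of beaker_center, flask_center's own z axis and vertical above 0.35 rad).
It fails at once if the white-capped bottle is pulled out of its pocket or tipped (distance of white_cap_bottle_center from where it was at the start of the episode above 0.02 m or angle between white_cap_bottle_center's own z axis and vertical above 0.4 rad).
It fails at once if the black-capped bottle is tipped by more than about 30 degrees (angle between black_cap_bottle_center's own z axis and vertical above 0.52 rad).
It also fails if it takes over 51 s, if anything falls off the work surface, if the arm or the gripper's body presses on something with over 40 N, if the wrist force passes 120 N, or if a joint passes its speed limit or range.

## Working session

There is one attempt and no reset: what is moved stays moved. The work goes in short steps, Python scripts to look and compute and a tool call to move; the robot and the scene stay as the last step left them, time stands still between calls to the robot, and variables do not carry over. Pictures are saved under pics/ and viewed, and the job is handed in when it is done.

Besides the shell and the picture viewer there is one more tool, called as name([rows], argument=value, ...), one row to a line, values as JSON. jog_arm: Moves the arm, as the interface text tells. Its arguments: {"type":"object","properties":{"moves":{"type":"array"}},"required":["moves"]}

```bash
mkdir -p pics; cat > h.py <<'E'
from station import *
import numpy as np, cv2
def snap(n,f):
    c=capture(n); cv2.imwrite('pics/'+f,c['frame'][:,:,::-1]); 
    T=np.array(c['world_from_camera']); np.savez('pics/'+f+'.npz',T=T,fov=c['fov_y'],cx=c['cx'],cy=c['cy'],frame=c['frame'])
    return c
def load(f): return np.load('pics/'+f+'.npz')
def K(c):
    fr=420/2/np.tan(np.radians(float(c['fov']))/2); return fr,float(c['cx']),float(c['cy'])
def proj(c,P):
    f,cx,cy=K(c); T=c['T']; p=np.linalg.inv(T)@np.append(P,1); return np.array([cx+f*p[0]/p[2],cy+f*p[1]/p[2]])
def atz(c,u,v,z):
    f,cx,cy=K(c); T=c['T']; d=T[:3,:3]@np.array([(u-cx)/f,(v-cy)/f,1]); o=T[:3,3]; return o+d*(z-o[2])/d[2]
E
python3 - <<'E'
from h import *
np.set_printoptions(precision=4,suppress=True)
s=sense(); print(s)
for n in('side','top'):
    c=snap(n,n+'0.png'); print(n,c['fov_y'],c['cx'],c['cy'],np.array(c['world_from_camera']))
E
```

```text
{'time_s': 0.0, 'joints': array([ 81.9673,  22.0899,   0.38  ,  -0.0301, -68.4115, -14.8181]), 'joint_velocities': array([ 0.0108, -0.0302,  0.0276, -0.023 , -0.003 ,  0.0926]), 'effort': array([ -0.0012, -39.0664,  18.7398,   4.2197,   0.0108,  -0.0002]), 'tcp_pos': array([0.2424, 0.5753, 0.1929]), 'ee_rot': array([[ 0.9214, -0.3885, -0.0008],
       [-0.3885, -0.9214, -0.002 ],
       [ 0.0001,  0.0022, -1.    ]]), 'wrist_force': array([ 0.6329, -0.3759,  0.2116]), 'moment': array([-0.0512, -0.001 ,  0.0288]), 'gripper_width': 1.0003726234706487}
side 44.49425814904074 275.15784822553945 202.61945077488963 [[ 0.876  -0.1857  0.445  -0.0726]
 [-0.4821 -0.3591  0.7992 -1.0474]
 [ 0.0114 -0.9146 -0.4041  0.6894]
 [ 0.      0.      0.      1.    ]]
top 49.76659617076332 284.3280261658866 213.69403887316668 [[ 0.0215 -0.9828  0.1833  0.4033]
 [-0.9996 -0.024  -0.0118  0.1474]
 [ 0.016  -0.183  -0.983   1.1665]
 [ 0.      0.      0.      1.    ]]
```

View pics/side0.png

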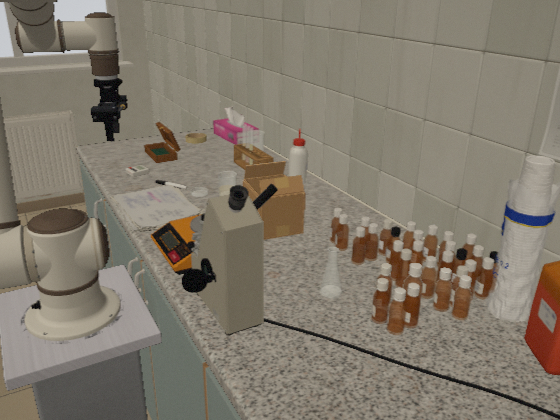

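View pics/top0.png

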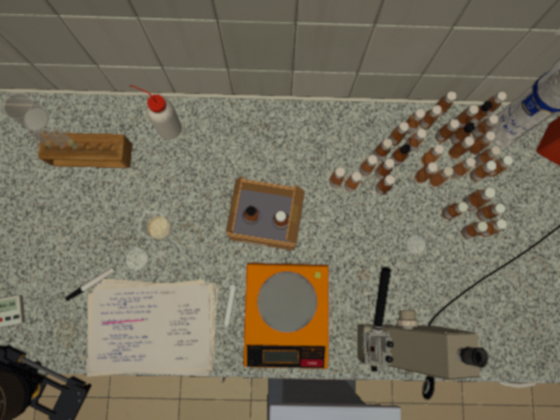

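The top view shows the carton at about (265,213), with the black cap at about (251,213) and the white cap at about (281,217). The side view shows the carton at about (275,205), partly hidden by the microscope.

```bash
python3 - <<'E'
from h import *
a=cv2.imread('pics/top0.png')[165:260,210:320]; cv2.imwrite('pics/top0z.png',cv2.resize(a,None,fx=6,fy=6,interpolation=cv2.INTER_CUBIC))
a=cv2.imread('pics/side0.png')[150:250,180:320]; cv2.imwrite('pics/side0z.png',cv2.resize(a,None,fx=5,fy=5,interpolation=cv2.INTER_CUBIC))
c=load('top0.png')
for n,u,v in(('black',251,213),('white',281,217)): print(n,atz(c,u,v,.121))
E
```

```text
black [0.59799639 0.21303794 0.121     ]
white [0.59017478 0.14243119 0.121     ]
```

View pics/top0z.png

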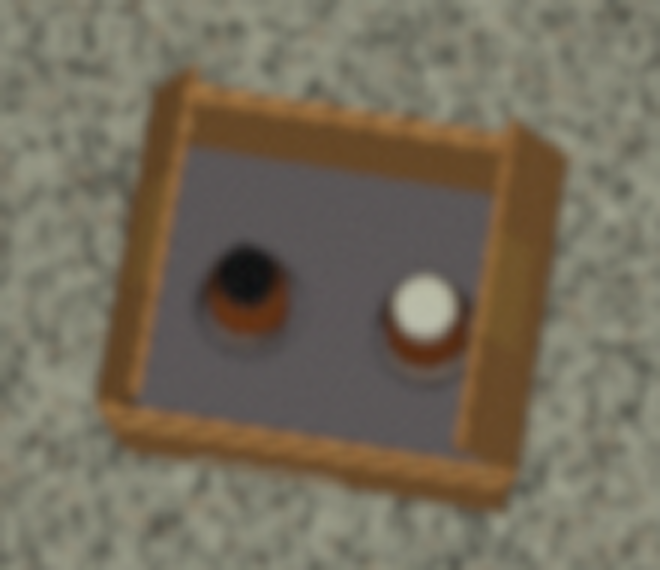

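View pics/side0z.png

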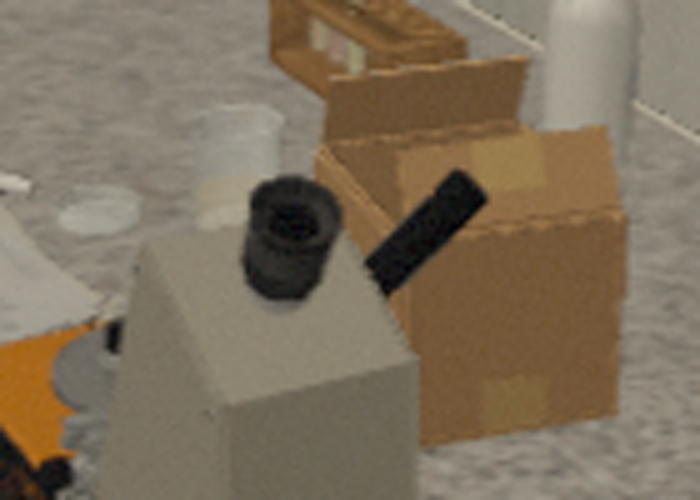

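```bash
cat >> h.py <<'E'
def cpose(x,y,yaw):
    T=np.eye(4); c,s=np.cos(yaw),np.sin(yaw); T[:2,:2]=[[c,-s],[s,c]]; T[:2,3]=x,y; return T
def flapseg(T,side,a):
    # hinge line, edge line in world
    s=1 if side=='L' else -1
    out=[]
    for x in(-.064,.064):
        h=np.array([x,s*.08,.128]); e=h+.052*np.array([0,-s*np.cos(a),np.sin(a)])
        out.append(((T@np.append(h,1))[:3],(T@np.append(e,1))[:3]))
    return out
def overlay(f,T,aL,aR,out,box,z):
    c=load(f); img=cv2.imread('pics/'+f)
    x0,y0,x1,y1=box; img=cv2.resize(img[y0:y1,x0:x1],None,fx=z,fy=z,interpolation=cv2.INTER_CUBIC)
    def q(P): p=proj(c,P); return (int((p[0]+.5-x0)*z),int((p[1]+.5-y0)*z))
    def L(a,b,col): cv2.line(img,q(a),q(b),col,1)
    W=lambda *p:(T@np.append(p,1))[:3]
    cor=[(-.066,-.082),(.066,-.082),(.066,.082),(-.066,.082)]
    for i in range(4):
        a,b=cor[i],cor[(i+1)%4]
        L(W(*a,.128),W(*b,.128),(0,255,0)); L(W(*a,0),W(*b,0),(255,255,0)); L(W(*a,0),W(*a,.128),(255,255,0))
    for s,a in(('L',aL),('R',aR)):
        (h1,e1),(h2,e2)=flapseg(T,s,a)
        for p,r in((h1,e1),(h2,e2),(e1,e2)): L(p,r,(0,0,255))
    for y in(.038,-.038):
        pts=np.array([q(W(.012*np.cos(t),y+.012*np.sin(t),.121)) for t in np.linspace(0,6.28,30)]); cv2.polylines(img,[pts],False,(255,0,255),1)
    cv2.imwrite('pics/'+out,img)
E
python3 - <<'E'
from h import *
c=load('top0.png')
b=atz(c,250.8,210.1,.121); w=atz(c,280.3,215.6,.121); print(b,w,np.linalg.norm(b-w))
m=(b+w)/2; d=b-w; yaw=np.arctan2(-d[0],d[1]); print(m,np.degrees(yaw))
T=cpose(m[0],m[1],yaw)
overlay('top0.png',T,1.,1.,'ov1.png',(210,165,320,260),6)
overlay('side0.png',T,1.,1.,'ov2.png',(180,140,320,260),5)
E
```

```text
[0.60491437 0.21374929 0.121     ] [0.59347158 0.14414969 0.121     ] 0.07053397674182912
[0.59919297 0.17894949 0.121     ] -9.336407387453715
```

View pics/ov1.png

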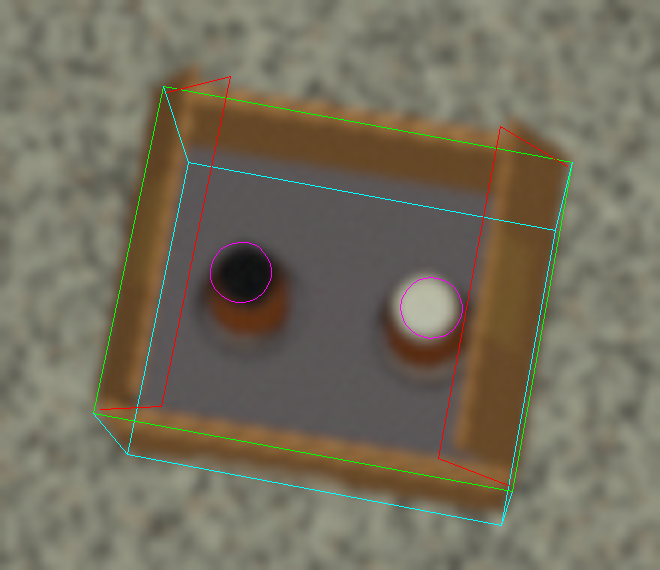

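View pics/ov2.png

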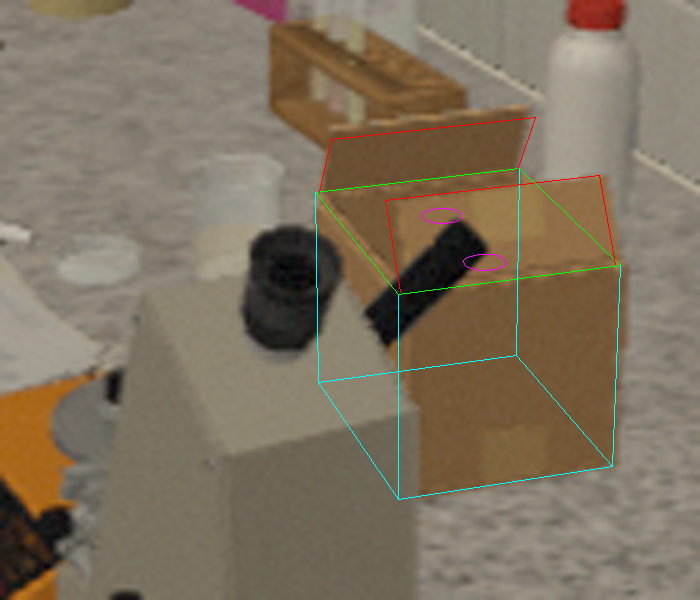

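```bash
python3 - <<'E'
from h import *
from scipy.optimize import least_squares
ct,cs=load('top0.png'),load('side0.png')
ot=lambda u,v:np.array([u/6+210-.5,v/6+165-.5]); os_=lambda u,v:np.array([u/5+180-.5,v/5+140-.5])
def res(p,full=False):
    T=cpose(*p[:3]); L=flapseg(T,'L',p[3]); R=flapseg(T,'R',p[4]); W=lambda *q:(T@np.append(q,1))[:3]
    l=[(ct,W(0,.038,.121),ot(246,273)),(ct,W(0,-.038,.121),ot(426,307)),
     (ct,L[0][1],ot(135,395)),(ct,L[1][1],ot(195,85)),(ct,R[0][1],ot(462,445)),(ct,R[1][1],ot(512,127)),
     (cs,L[0][1],os_(328,127)),(cs,L[1][1],os_(527,108)),(cs,R[0][1],os_(398,198)),(cs,R[1][1],os_(605,178)),(cs,R[1][0],os_(622,264))]
    d=np.array([proj(c,P)-q for c,P,q in l])
    # per camera offset (calibration)
    d[:6]-=p[5:7]; d[6:]-=p[7:9]
    if full: print(np.round(d,2))
    return np.append(d.ravel(),p[5:9])
r=least_squares(res,[.598,.179,-.16,1.1,1.1,0,0,0,0]); print(np.round(r.x,4),np.degrees(r.x[2])); res(r.x,True)
np.save('pose.npy',r.x)
overlay('top0.png',cpose(*r.x[:3]),r.x[3],r.x[4],'ov3.png',(210,165,320,260),6)
overlay('side0.png',cpose(*r.x[:3]),r.x[3],r.x[4],'ov4.png',(180,140,320,260),5)
E
```

```text
[ 0.6002  0.1788 -0.1322  1.2251  1.136   0.1243 -0.2951 -0.1884 -0.338 ] -7.576890710323306
[[-0.99  0.24]
 [ 0.97 -0.46]
 [ 0.23  1.53]
 [ 0.11 -2.34]
 [-0.25  1.72]
 [ 0.06 -0.99]
 [-0.14  0.35]
 [ 0.13 -0.57]
 [-0.5   0.64]
 [ 0.56 -0.84]
 [-0.24  0.07]]
```

View pics/ov3.png

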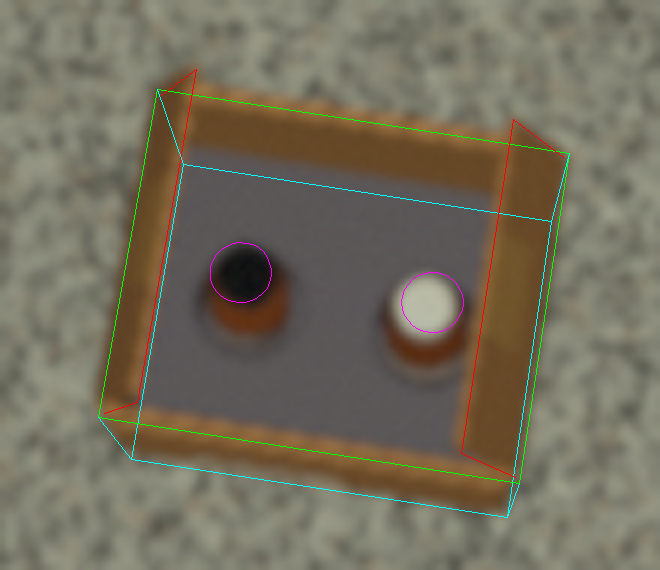

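View pics/ov4.png

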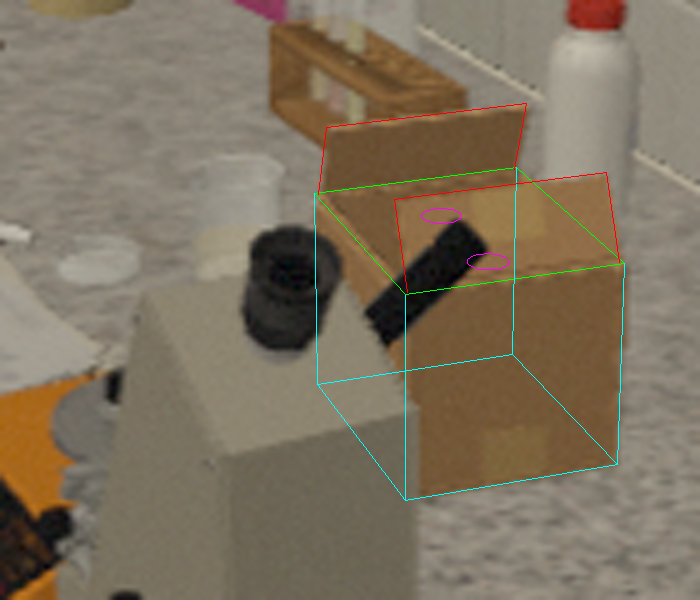

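```bash
cat > plan.py <<'E'
from h import *
from scipy.spatial.transform import Rotation as Ro
import json,os
YAW=np.radians(-8.3); C=np.array([.600,.179])
T0=cpose(C[0],C[1],YAW)
def W(x,y,z): return (T0@[x,y,z,1])[:3]
def Rt(tilt): # deg, + = tips toward carton +y. tool x=-carton y, y=-carton x, z down
    cx,cy=T0[:3,0],T0[:3,1]; z=np.array([0,0,-1.]); R=np.column_stack([-cy,-cx,z])
    return Ro.from_rotvec(cx*np.radians(tilt)).as_matrix()@R   # rot about +carton x: -z -> +y
def cur():
    if os.path.exists('cmd.npz'): d=np.load('cmd.npz'); return d['p'],d['R']
    a=np.radians(-22.86); return np.array([.243,.576,.194]),np.column_stack([[np.cos(a),np.sin(a),0],[np.sin(a),-np.cos(a),0],[0,0,-1]])
def rows(tg):
    p,R=cur()
    for g,q,Q in tg:
        s=R.T@(q-p); w=Ro.from_matrix(R.T@Q).as_rotvec(); print([g]+[round(float(t),3) for t in (*s,*w)])
def commit(row): # last row sent
    p,R=cur(); row=np.array(row,float)
    np.savez('cmd.npz',p=p+R@row[1:4],R=R@Ro.from_rotvec(row[4:]).as_matrix())
def chk():
    s=sense(); p,R=cur(); print('t',s['time_s'],'tcp',s['tcp_pos'].round(4),'cmd',p.round(4),'rot err deg',np.degrees(np.linalg.norm(Ro.from_matrix(R.T@s['ee_rot']).as_rotvec())).round(2),'F',s['wrist_force'].round(1),'gw',round(s['gripper_width'],3),'j',s['joints'].round(1))
    q=np.linalg.inv(T0)@np.append(s['tcp_pos'],1); print('carton frame',q[:3].round(4))
E
python3 - <<'E'
from plan import *
print(Rt(0).round(3),(Rt(35)@[0,0,1]).round(3),T0[:2,1])
rows([(1,np.array([.30,.50,.32]),cur()[1]),(1,W(0,0.02,.30),Rt(0)),(1,W(0,0.02,.30),Rt(35))])
c=load('top0.png');d=load('side0.png')
for n,(u,v) in dict(yel=(159,227),ring=(137,258),flask=(417,245)).items():
    p=atz(c,u,v,.04); print(n,p,proj(d,p))
E
```

```text
[[-0.144 -0.99   0.   ]
 [-0.99   0.144  0.   ]
 [ 0.     0.    -1.   ]] [ 0.083  0.568 -0.819] [0.1443562  0.98952579]
[1, 0.082, 0.048, -0.126, 0.0, 0.0, 0.0]
[1, 0.478, 0.208, -0.106, 0.0, 0.0, 1.317]
[1, 0.478, 0.208, -0.106, 0.401, -0.519, 1.273]
yel [0.57176891 0.4471276  0.04      ] [227.04500689 184.26462499]
ring [0.49302847 0.49570661 0.04      ] [200.00103371 183.47661198]
flask [ 0.54156302 -0.20094997  0.04      ] [327.07279738 277.14728041]
```

The beaker is near (0.57, 0.45) and the flask near (0.54, -0.20), and both are confirmed in the two views. Now I lift and travel over the carton.

jog_arm([
  [1, 0, 0, -0.03, 0, 0, 0],
  [1, 0.01, 0.005, -0.065, 0, 0, 0.05],
  [1, 0.04, 0.02, -0.1, 0, 0, 0.15],
  [1, 0.075, 0.035, -0.11, 0, 0, 0.25],
  [1, 0.11, 0.05, -0.11, 0, 0, 0.35],
  [1, 0.145, 0.065, -0.11, 0, 0, 0.45],
  [1, 0.18, 0.08, -0.11, 0, 0, 0.55],
  [1, 0.215, 0.095, -0.11, 0, 0, 0.65],
  [1, 0.25, 0.11, -0.11, 0, 0, 0.75],
  [1, 0.28, 0.12, -0.11, 0, 0, 0.85],
])

```text
time_s: 0.93
tcp_pos: [0.455, 0.3543, 0.3038]
ee_rot: [[0.311, -0.95, -0.001], [-0.95, -0.311, -0.001], [0.0, 0.001, -1.0]]
wrist_force: [-0.4, 0.8, -0.3]
gripper_width: 0.328
```

```bash
python3 - <<'E'
from plan import *
commit([1,0.28,0.12,-0.11,0,0,0.85]);chk()
rows([(1,W(0,0.02,.30),Rt(0)),(1,W(0,0.02,.24),Rt(20)),(1,W(0,0.02,.24),Rt(35))])
E
```

```text
t 0.9333 tcp [0.455  0.3543 0.3038] cmd [0.4544 0.3567 0.304 ] rot err deg 0.32 F [-0.4  0.8 -0.3] gw 0.328 j [ 54.   14.2   4.7  -0.  -80.6 -35.9]
carton frame [-0.1688  0.1525  0.3038]
[1, 0.197, -0.091, 0.004, 0.0, 0.0, 0.467]
[1, 0.197, -0.091, 0.064, 0.081, -0.343, 0.462]
[1, 0.197, -0.091, 0.064, 0.143, -0.6, 0.452]
```

jog_arm([
  [1, 0.03, -0.015, 0, 0, 0, 0.08],
  [1, 0.06, -0.03, 0, 0, 0, 0.16],
  [1, 0.09, -0.045, 0, 0, 0, 0.25],
  [1, 0.12, -0.06, 0, 0, 0, 0.34],
  [1, 0.155, -0.075, 0, 0, 0, 0.43],
  [1, 0.197, -0.091, 0.01, 0.02, -0.08, 0.467],
  [1, 0.197, -0.091, 0.025, 0.045, -0.19, 0.466],
  [1, 0.197, -0.091, 0.04, 0.07, -0.3, 0.463],
  [1, 0.197, -0.091, 0.055, 0.095, -0.4, 0.46],
  [1, 0.197, -0.091, 0.064, 0.12, -0.5, 0.456],
])

```text
time_s: 1.77
tcp_pos: [0.6022, 0.1981, 0.2386]
ee_rot: [[-0.126, -0.989, 0.071], [-0.862, 0.145, 0.486], [-0.492, -0.0, -0.871]]
wrist_force: [-0.7, -0.3, -0.4]
gripper_width: 0.007
```

```bash
python3 - <<'E'
from plan import *
commit([1, 0.197, -0.091, 0.064, 0.12, -0.5, 0.456]);chk()
R=Rt(38)
rows([(1,W(0,0.02,.20),R),(1,W(0,0.03,.158),R),(1,W(0,0.055,.158),R),(1,W(0,0.085,.16),R),(1,W(0,0.105,.156),R),(1,W(0,0.115,.145),R)])
snap('side','s1.png'); snap('top','t1.png')
E
```

```text
t 1.7667 tcp [0.6022 0.1981 0.2386] cmd [0.603  0.1985 0.24  ] rot err deg 0.26 F [-0.7 -0.3 -0.4] gw 0.007 j [ 17.4  17.3   4.4 -28.9 -66.2 -16.5]
carton frame [-0.0006  0.0192  0.2386]
[1, 0.019, 0.0, 0.035, -0.001, -0.154, 0.001]
[1, 0.031, 0.0, 0.077, -0.001, -0.154, 0.001]
[1, 0.009, 0.0, 0.089, -0.001, -0.154, 0.001]
[1, -0.018, 0.0, 0.102, -0.001, -0.154, 0.001]
[1, -0.033, 0.0, 0.115, -0.001, -0.154, 0.001]
[1, -0.037, 0.0, 0.129, -0.001, -0.154, 0.001]
```

View pics/s1.png

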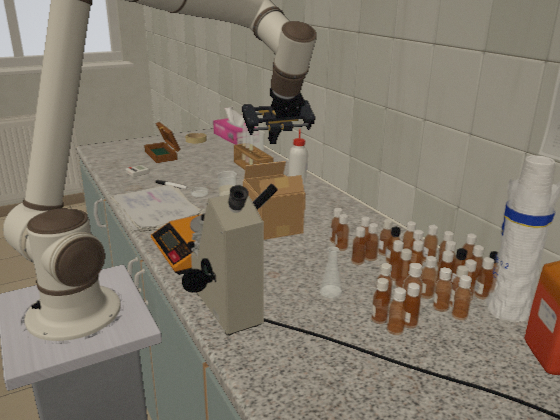

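View pics/t1.png

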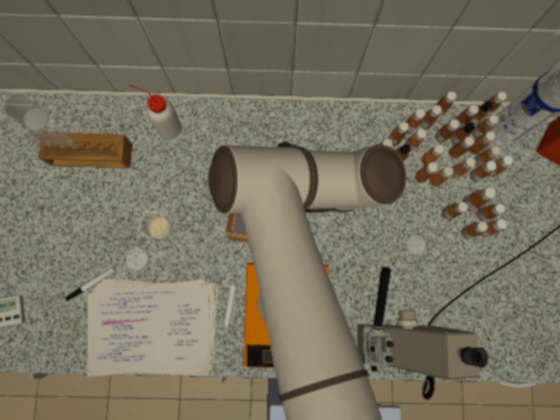

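```bash
python3 - <<'E'
from plan import *
c=load('s1.png'); print(proj(c,sense()['tcp_pos']))
a=cv2.imread('pics/s1.png')[70:250,190:340]; cv2.imwrite('pics/s1z.png',cv2.resize(a,None,fx=3.3,fy=3.3,interpolation=cv2.INTER_CUBIC))
E
```

```text
[270.35633872 147.98814836]
```

View pics/s1z.png

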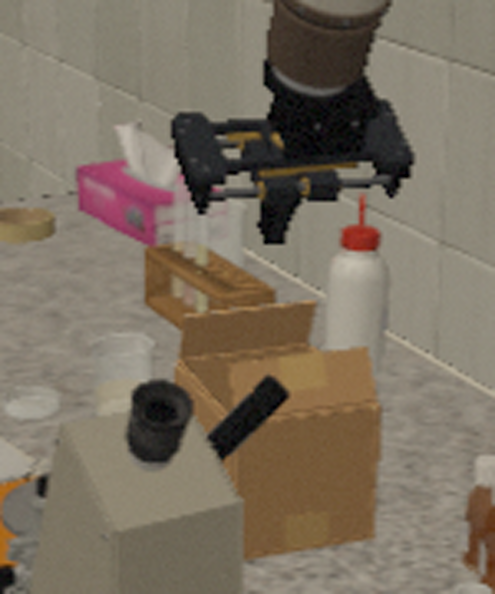

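The zoomed view shows the shut fingers with the tip at (270,148), as the calibration predicts. The right flap is at about 1.1 and the left at about 1.2.

```bash
python3 - <<'E'
from plan import *
R=Rt(38)
rows([(1,W(0,y,z),R) for y,z in((.03,.225),(.04,.19),(.045,.165),(.055,.16),(.068,.16),(.08,.16),(.092,.158),(.104,.153),(.112,.148),(.119,.142))])
E
```

```text
[1, -0.002, 0.0, 0.018, -0.001, -0.154, 0.001]
[1, 0.007, 0.0, 0.054, -0.001, -0.154, 0.001]
[1, 0.015, 0.0, 0.078, -0.001, -0.154, 0.001]
[1, 0.008, 0.0, 0.087, -0.001, -0.154, 0.001]
[1, -0.003, 0.0, 0.093, -0.001, -0.154, 0.001]
[1, -0.014, 0.0, 0.099, -0.001, -0.154, 0.001]
[1, -0.023, 0.0, 0.107, -0.001, -0.154, 0.001]
[1, -0.031, 0.0, 0.117, -0.001, -0.154, 0.001]
[1, -0.036, 0.0, 0.125, -0.001, -0.154, 0.001]
[1, -0.039, 0.0, 0.134, -0.001, -0.154, 0.001]
```

jog_arm([
  [1, -0.002, 0, 0.018, 0, -0.1, 0],
  [1, 0.007, 0, 0.054, 0, -0.154, 0],
  [1, 0.015, 0, 0.078, 0, -0.154, 0],
  [1, 0.008, 0, 0.087, 0, -0.154, 0],
  [1, -0.003, 0, 0.093, 0, -0.154, 0],
  [1, -0.014, 0, 0.099, 0, -0.154, 0],
  [1, -0.023, 0, 0.107, 0, -0.154, 0],
  [1, -0.031, 0, 0.117, 0, -0.154, 0],
  [1, -0.036, 0, 0.125, 0, -0.154, 0],
  [1, -0.039, 0, 0.134, 0, -0.154, 0],
])

```text
time_s: 2.7
tcp_pos: [0.6174, 0.2988, 0.1429]
ee_rot: [[-0.11, -0.99, 0.09], [-0.779, 0.142, 0.61], [-0.617, -0.003, -0.787]]
wrist_force: [-0.6, 0.5, -1.1]
gripper_width: 0.005
```

```bash
python3 - <<'E'
from plan import *
commit([1, -0.039, 0, 0.134, 0, -0.154, 0]);chk()
R=Rt(38)
rows([(1,W(0,y,z),Rt(a)) for y,z,a in((.11,.16,38),(.09,.20,38),(.06,.24,30),(.02,.26,20),(0,.26,-15))])
snap('side','s2.png')
a=cv2.imread('pics/s2.png')[70:250,190:340]; cv2.imwrite('pics/s2z.png',cv2.resize(a,None,fx=3.3,fy=3.3,interpolation=cv2.INTER_CUBIC))
E
```

```text
t 2.7 tcp [0.6174 0.2988 0.1429] cmd [0.6175 0.2969 0.1421] rot err deg 0.17 F [-0.6  0.5 -1.1] gw 0.005 j [ 20.7  25.    1.4 -41.8 -53.9  -7.2]
carton frame [-1.000e-04  1.211e-01  1.429e-01]
[1, -0.004, 0.0, -0.02, -0.001, 0.0, 0.001]
[1, -0.013, 0.0, -0.064, -0.001, 0.0, 0.001]
[1, -0.014, 0.0, -0.114, -0.001, 0.14, 0.001]
[1, 0.005, 0.0, -0.154, -0.001, 0.315, 0.001]
[1, 0.021, 0.0, -0.166, -0.001, 0.925, 0.0]
```

View pics/s2z.png

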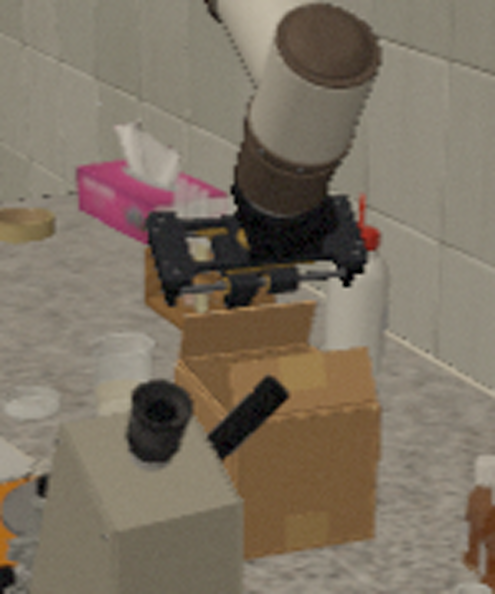

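The side view is ambiguous: a flap at 2.7 projects much like one at 1.2. I'll retract and check from above.

jog_arm([
  [1, -0.004, 0, -0.02, 0, 0, 0],
  [1, -0.008, 0, -0.042, 0, 0, 0],
  [1, -0.013, 0, -0.064, 0, 0, 0],
  [1, -0.013, 0, -0.09, 0, 0.07, 0],
  [1, -0.014, 0, -0.114, 0, 0.14, 0],
  [1, -0.005, 0, -0.134, 0, 0.22, 0],
  [1, 0.005, 0, -0.154, 0, 0.32, 0],
  [1, 0.01, 0, -0.158, 0, 0.43, 0],
  [1, 0.016, 0, -0.162, 0, 0.55, 0],
  [1, 0.021, 0, -0.166, 0, 0.67, 0],
])

```text
time_s: 3.58
tcp_pos: [0.6004, 0.1783, 0.2618]
ee_rot: [[-0.146, -0.989, 0.003], [-0.989, 0.145, -0.011], [0.011, -0.005, -1.0]]
wrist_force: [-0.7, -1.1, -0.6]
gripper_width: 0.006
```

```bash
python3 - <<'E'
from plan import *
commit([1, 0.021, 0, -0.166, 0, 0.67, 0]);chk()
P=np.load('pose.npy')
snap('side','s3.png');snap('top','t3.png')
overlay('s3.png',cpose(*P[:3]),2.7,P[4],'s3z.png',(190,100,320,250),5)
a=cv2.imread('pics/s3.png')[100:250,190:320]; a=cv2.resize(a,None,fx=4,fy=4,interpolation=cv2.INTER_CUBIC)
a2=cv2.imread('pics/t3.png')[150:270,190:340]; a2=cv2.resize(a2,None,fx=4,fy=4,interpolation=cv2.INTER_CUBIC)
cv2.imwrite('pics/s3zz.png',a);cv2.imwrite('pics/t3z.png',a2)
E
```

```text
t 3.5833 tcp [0.6004 0.1783 0.2618] cmd [0.6002 0.1794 0.2599] rot err deg 0.32 F [-0.7 -1.1 -0.6] gw 0.006 j [ 31.7  20.1   7.    0.7 -77.  -40.2]
carton frame [ 0.0005 -0.0006  0.2618]
```

View pics/s3z.png

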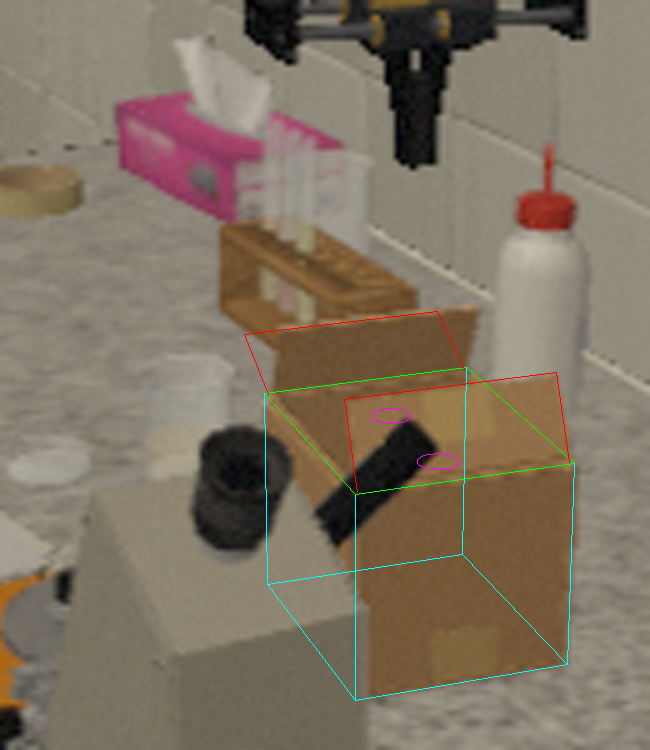

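View pics/t3z.png

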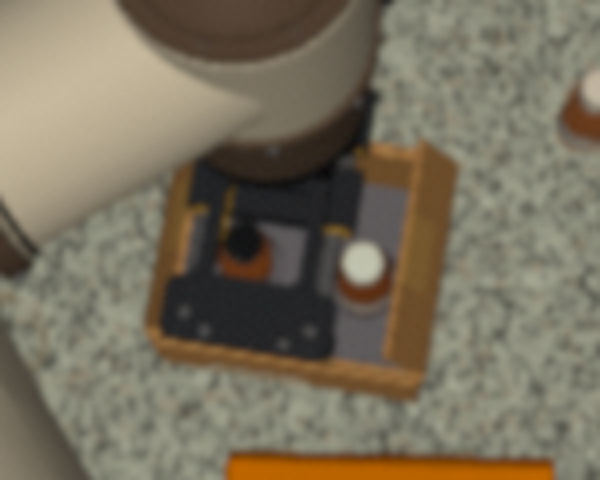

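View pics/s3zz.png

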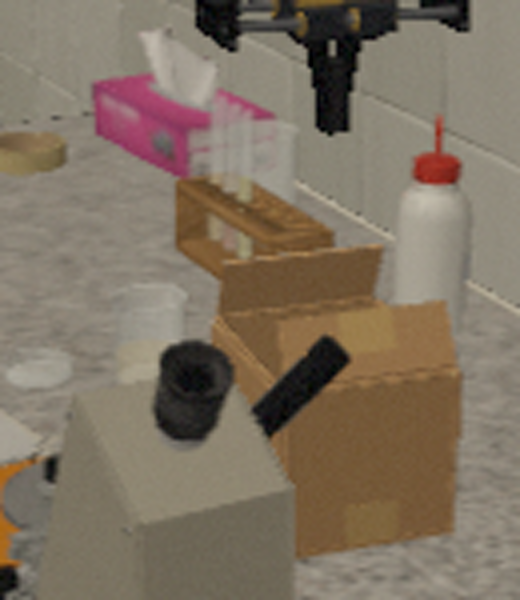

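The left flap has not moved. The tip was still descending when it crossed the edge and passed over it. I'll redo it slower and deeper, settling before each push, and take the right flap first.

```bash
python3 - <<'E'
from plan import *
rows([(1,W(0,-.02,.25),Rt(-15)),(1,W(0,-.03,.23),Rt(-38)),(1,W(0,-.042,.18),Rt(-38)),(1,W(0,-.045,.152),Rt(-38))])
E
```

```text
[1, 0.02, 0.0, 0.01, -0.001, 0.255, -0.0]
[1, 0.03, 0.0, 0.03, -0.001, 0.657, -0.0]
[1, 0.042, 0.0, 0.08, -0.001, 0.657, -0.0]
[1, 0.045, 0.0, 0.108, -0.001, 0.657, -0.0]
```

jog_arm([
  [1, 0.005, 0, 0.002, 0, 0.08, 0],
  [1, 0.012, 0, 0.006, 0, 0.17, 0],
  [1, 0.02, 0, 0.01, 0, 0.26, 0],
  [1, 0.025, 0, 0.015, 0, 0.36, 0],
  [1, 0.027, 0, 0.02, 0, 0.46, 0],
  [1, 0.03, 0, 0.025, 0, 0.56, 0],
  [1, 0.03, 0, 0.03, 0, 0.657, 0],
  [1, 0.034, 0, 0.045, 0, 0.657, 0],
  [1, 0.038, 0, 0.06, 0, 0.657, 0],
  [1, 0.042, 0, 0.08, 0, 0.657, 0],
])

```text
time_s: 4.52
tcp_pos: [0.5941, 0.1372, 0.1791]
ee_rot: [[-0.114, -0.99, -0.088], [-0.781, 0.144, -0.608], [0.614, -0.001, -0.789]]
wrist_force: [0.0, 0.5, 0.5]
gripper_width: 0.005
```

```bash
python3 - <<'E'
from plan import *
commit([1, 0.042, 0, 0.08, 0, 0.657, 0]);chk()
R=Rt(-38)
rows([(1,W(0,y,z),R) for y,z in((-.044,.165),(-.045,.152),(-.055,.152),(-.065,.154),(-.075,.156))])
E
```

```text
t 4.5167 tcp [0.5941 0.1372 0.1791] cmd [0.5942 0.1373 0.1802] rot err deg 0.12 F [0.  0.5 0.5] gw 0.005 j [ 40.5  33.6  -1.3  23.9 -85.9 -57.2]
carton frame [ 0.0002 -0.0422  0.1791]
[1, -0.008, 0.0, 0.013, -0.001, -0.0, -0.001]
[1, -0.015, 0.0, 0.024, -0.001, -0.0, -0.001]
[1, -0.007, 0.0, 0.03, -0.001, -0.0, -0.001]
[1, 0.002, 0.0, 0.035, -0.001, -0.0, -0.001]
[1, 0.011, 0.0, 0.039, -0.001, -0.0, -0.001]
```

jog_arm([
  [1, -0.004, 0, 0.006, 0, 0, 0],
  [1, -0.008, 0, 0.013, 0, 0, 0],
  [1, -0.012, 0, 0.019, 0, 0, 0],
  [1, -0.015, 0, 0.024, 0, 0, 0],
  [1, -0.015, 0, 0.024, 0, 0, 0],
  [1, -0.011, 0, 0.027, 0, 0, 0],
  [1, -0.007, 0, 0.03, 0, 0, 0],
  [1, -0.003, 0, 0.033, 0, 0, 0],
  [1, 0.002, 0, 0.035, 0, 0, 0],
  [1, 0.006, 0, 0.037, 0, 0, 0],
])

```text
time_s: 5.35
tcp_pos: [0.5899, 0.1094, 0.1553]
ee_rot: [[-0.115, -0.99, -0.087], [-0.78, 0.144, -0.609], [0.615, -0.002, -0.788]]
wrist_force: [0.2, -0.5, -0.2]
gripper_width: 0.003
```

```bash
python3 - <<'E'
from plan import *
commit([1, 0.006, 0, 0.037, 0, 0, 0]);chk()
R=Rt(-38)
rows([(1,W(0,y,z),R) for y,z in((-.08,.157),(-.09,.157),(-.10,.154),(-.11,.15),(-.119,.142),(-.122,.138))])
snap('side','s4.png')
a=cv2.imread('pics/s4.png')[100:250,190:320]; a=cv2.resize(a,None,fx=4,fy=4,interpolation=cv2.INTER_CUBIC); cv2.imwrite('pics/s4z.png',a)
E
```

```text
t 5.35 tcp [0.5899 0.1094 0.1553] cmd [0.5902 0.1101 0.1547] rot err deg 0.04 F [ 0.2 -0.5 -0.2] gw 0.003 j [ 38.9  33.2  -6.   25.1 -81.4 -57.9]
carton frame [ 1.000e-04 -7.030e-02  1.553e-01]
[1, 0.01, 0.0, 0.005, -0.001, -0.0, -0.001]
[1, 0.017, 0.0, 0.011, -0.001, -0.0, -0.001]
[1, 0.024, 0.0, 0.019, -0.001, -0.0, -0.001]
[1, 0.029, 0.0, 0.029, -0.001, -0.0, -0.001]
[1, 0.031, 0.0, 0.04, -0.001, -0.0, -0.001]
[1, 0.031, 0.0, 0.045, -0.001, -0.0, -0.001]
```

View pics/s4z.png

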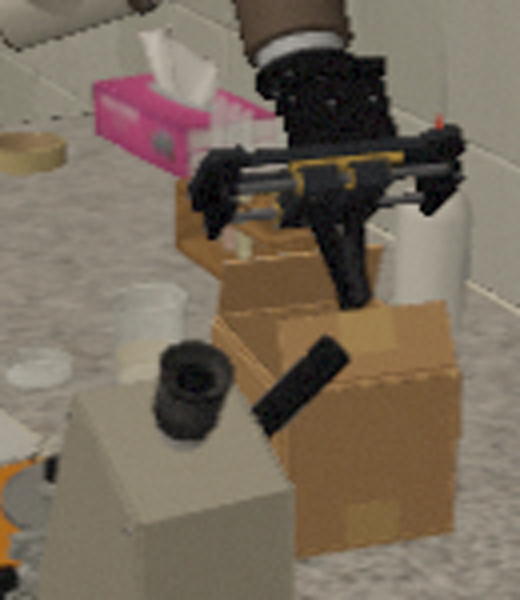

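```bash
python3 - <<'E'
from plan import *
c=load('s4.png')
q=lambda P:((proj(c,P)+.5-[190,100])*4).round(0)
s=sense();R=s['ee_rot'];p=s['tcp_pos']
print('tcp',q(p),'front',q(p+R@[.0095,0,0]),'back',q(p-R@[.0095,0,0]))
for a in(1.0,1.1,1.2,1.4):
  print(a,[ (q(h),q(e)) for h,e in flapseg(T0,'R',a)])
E
```

```text
tcp [367. 341.] front [371. 337.] back [363. 345.]
1.0 [(array([284., 394.]), array([271., 321.])), (array([455., 371.]), array([441., 300.]))]
1.1 [(array([284., 394.]), array([273., 320.])), (array([455., 371.]), array([444., 298.]))]
1.2 [(array([284., 394.]), array([275., 319.])), (array([455., 371.]), array([446., 298.]))]
1.4 [(array([284., 394.]), array([280., 320.])), (array([455., 371.]), array([452., 299.]))]
```

```bash
python3 - <<'E'
from plan import *
a=cv2.imread('pics/s3.png');b=cv2.imread('pics/s4.png')
A=cv2.resize(a[170:205,250:320],None,fx=8,fy=8,interpolation=cv2.INTER_CUBIC);B=cv2.resize(b[170:205,250:320],None,fx=8,fy=8,interpolation=cv2.INTER_CUBIC)
cv2.imwrite('pics/d4.png',np.vstack([A,B]))
snap('top','t4.png'); c=cv2.imread('pics/t4.png'); cv2.imwrite('pics/t4z.png',cv2.resize(c[150:270,190:340],None,fx=4,fy=4,interpolation=cv2.INTER_CUBIC))
E
```

```text
(no output)
```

View pics/d4.png

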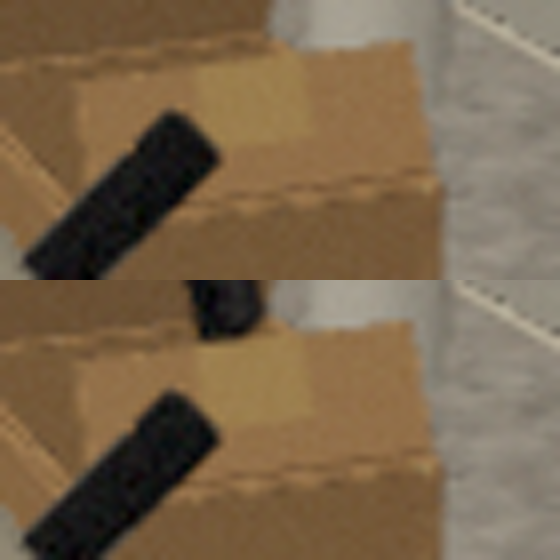

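View pics/t4z.png

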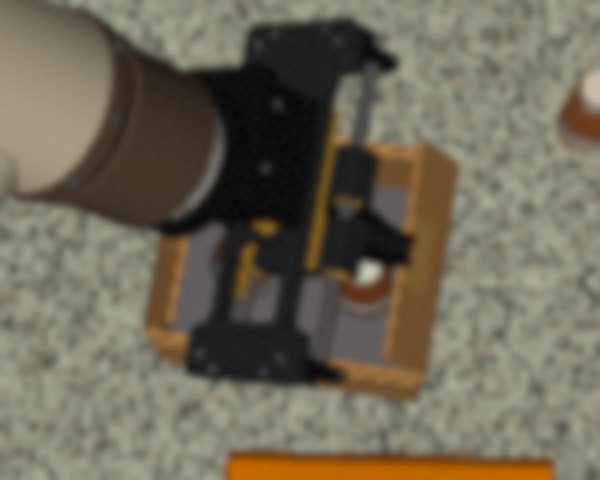

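```bash
python3 - <<'E'
from plan import *
c=load('t4.png')
q=lambda P:((proj(c,P)+.5-[190,150])*4).round(0)
s=sense();R=s['ee_rot'];p=s['tcp_pos']
print('tcp',q(p),'front',q(p+R@[.0095,0,0]),'20back front',q(p+R@[.0095,0,-.02]),'30back front',q(p+R@[.0095,0,-.03]))
P=np.load('pose.npy')
for a in(.9,1.0,1.1,1.2,1.4):
  print(a,[ (q(h),q(e)) for h,e in flapseg(cpose(*P[:3]),'R',a)])
chk()
snap('side','s5.png')
overlay('s5.png',cpose(*P[:3]),P[3],P[4],'s5z.png',(190,100,320,250),5)
overlay('t4.png',cpose(*P[:3]),P[3],P[4],'t4o.png',(190,150,340,270),5)
E
```

```text
tcp [425. 261.] front [438. 262.] 20back front [418. 253.] 30back front [407. 248.]
0.9 [(array([423., 379.]), array([369., 361.])), (array([456., 165.]), array([403., 140.]))]
1.0 [(array([423., 379.]), array([376., 361.])), (array([456., 165.]), array([411., 139.]))]
1.1 [(array([423., 379.]), array([384., 362.])), (array([456., 165.]), array([419., 139.]))]
1.2 [(array([423., 379.]), array([393., 363.])), (array([456., 165.]), array([428., 140.]))]
1.4 [(array([423., 379.]), array([411., 365.])), (array([456., 165.]), array([445., 141.]))]
t 5.45 tcp [0.5899 0.1092 0.1553] cmd [0.5902 0.1101 0.1547] rot err deg 0.06 F [-0.1  0.3  0.5] gw 0.004 j [ 38.9  33.2  -6.   25.1 -81.4 -57.9]
carton frame [ 1.000e-04 -7.050e-02  1.553e-01]
```

View pics/s5z.png

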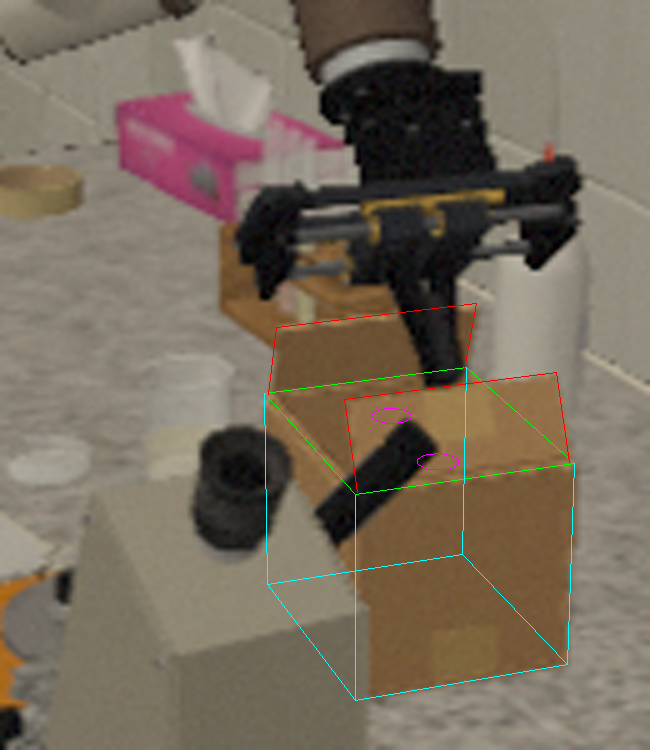

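View pics/t4o.png

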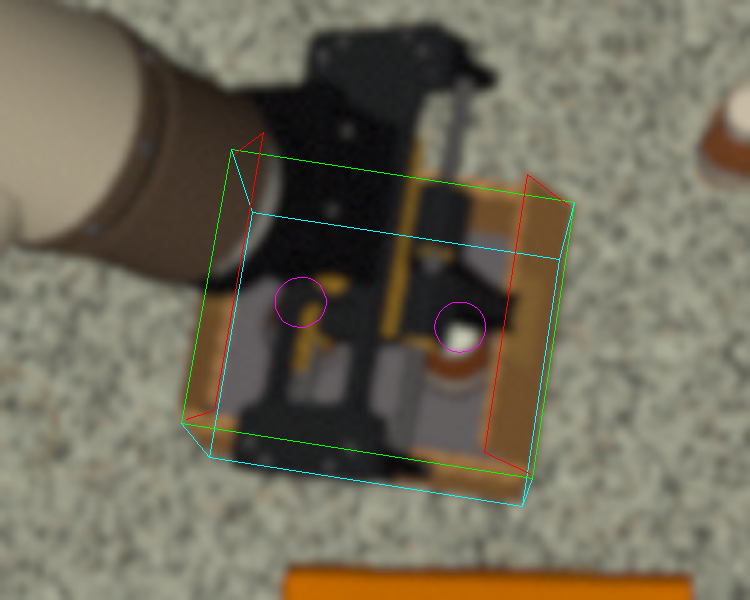

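The picture suggests the finger has only just reached the flap near its edge. I'll push on in small steps and look again.

jog_arm([
  [1, 0.002, 0, 0.002, 0, 0, 0],
  [1, 0.004, 0, 0.003, 0, 0, 0],
  [1, 0.006, 0, 0.004, 0, 0, 0],
  [1, 0.008, 0, 0.005, 0, 0, 0],
  [1, 0.01, 0, 0.006, 0, 0, 0],
  [1, 0.012, 0, 0.008, 0, 0, 0],
  [1, 0.014, 0, 0.01, 0, 0, 0],
  [1, 0.016, 0, 0.011, 0, 0, 0],
  [1, 0.017, 0, 0.011, 0, 0, 0],
  [1, 0.017, 0, 0.011, 0, 0, 0],
])

```text
time_s: 6.33
tcp_pos: [0.5873, 0.0897, 0.1591]
ee_rot: [[-0.115, -0.99, -0.086], [-0.778, 0.144, -0.611], [0.617, -0.003, -0.787]]
wrist_force: [-3.3, 1.4, 8.5]
gripper_width: 0.007
```

```bash
python3 - <<'E'
from plan import *
commit([1, 0.017, 0, 0.011, 0, 0, 0]);chk()
snap('side','s6.png');snap('top','t6.png')
b=cv2.imread('pics/s6.png'); B=cv2.resize(b[150:210,240:330],None,fx=7,fy=7,interpolation=cv2.INTER_CUBIC)
c=cv2.imread('pics/t6.png'); D=cv2.resize(c[175:265,240:330],None,fx=6,fy=6,interpolation=cv2.INTER_CUBIC)
cv2.imwrite('pics/s6z.png',B);cv2.imwrite('pics/t6z.png',D)
E
```

```text
t 6.3333 tcp [0.5873 0.0897 0.1591] cmd [0.5873 0.0901 0.1565] rot err deg 0.14 F [-3.3  1.4  8.5] gw 0.007 j [ 37.7  32.   -7.9  25.9 -80.5 -57.4]
carton frame [ 0.0003 -0.0902  0.1591]
```

View pics/s6z.png

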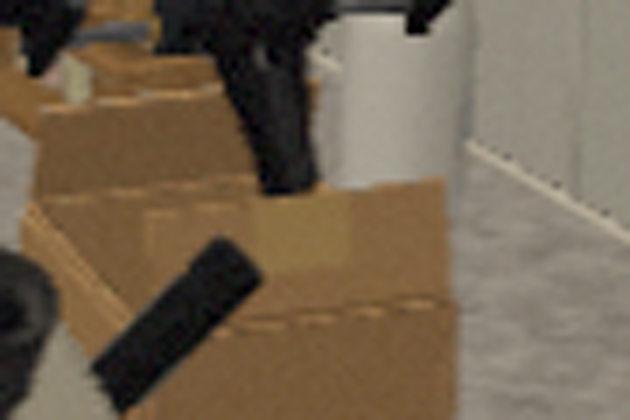

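View pics/t6z.png

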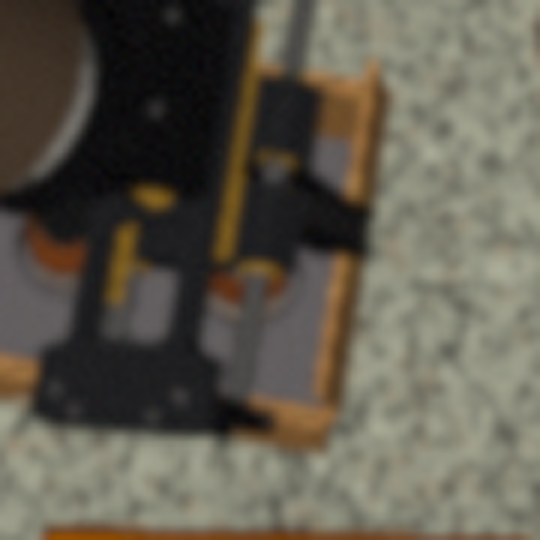

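```bash
python3 - <<'E'
from plan import *
P=np.load('pose.npy');T=cpose(*P[:3])
for f in('s6.png','t6.png'):
  c=load(f);print(f)
  for a in(1.1,1.3,1.5,1.7,1.9,2.1,2.3):
    print(a,[ (proj(c,h).round(1),proj(c,e).round(1)) for h,e in flapseg(T,'R',a)])
E
```

```text
s6.png
1.1 [(array([261.1, 198.1]), array([258.2, 179.5])), (array([303.5, 192. ]), array([300.6, 174. ]))]
1.3 [(array([261.1, 198.1]), array([259.4, 179.4])), (array([303.5, 192. ]), array([302.1, 173.9]))]
1.5 [(array([261.1, 198.1]), array([260.6, 180.1])), (array([303.5, 192. ]), array([303.6, 174.5]))]
1.7 [(array([261.1, 198.1]), array([261.9, 181.5])), (array([303.5, 192. ]), array([305.1, 175.9]))]
1.9 [(array([261.1, 198.1]), array([263.2, 183.6])), (array([303.5, 192. ]), array([306.5, 177.9]))]
2.1 [(array([261.1, 198.1]), array([264.4, 186.3])), (array([303.5, 192. ]), array([307.9, 180.5]))]
2.3 [(array([261.1, 198.1]), array([265.5, 189.6])), (array([303.5, 192. ]), array([309.1, 183.6]))]
t6.png
1.1 [(array([295.3, 244.1]), array([285.6, 240. ])), (array([303.4, 190.7]), array([294.3, 184.4]))]
1.3 [(array([295.3, 244.1]), array([290. , 240.5])), (array([303.4, 190.7]), array([298.6, 184.6]))]
1.5 [(array([295.3, 244.1]), array([294.6, 241.1])), (array([303.4, 190.7]), array([303.1, 185.1]))]
1.7 [(array([295.3, 244.1]), array([299.3, 241.9])), (array([303.4, 190.7]), array([307.7, 185.8]))]
1.9 [(array([295.3, 244.1]), array([303.8, 242.7])), (array([303.4, 190.7]), array([312.1, 186.8]))]
2.1 [(array([295.3, 244.1]), array([307.9, 243.6])), (array([303.4, 190.7]), array([316. , 187.9]))]
2.3 [(array([295.3, 244.1]), array([311.5, 244.5])), (array([303.4, 190.7]), array([319.5, 189.1]))]
```

```bash
python3 - <<'E'
from plan import *
p=np.array([0.6004,0.1783,0.2618]);c=load('s3.png')
for dz in(0,.01,.02,.03): print(dz,((proj(c,p+[0,0,dz])+.5-[190,100])*5).round(0))
A=cv2.imread('pics/s3.png')[95:145,240:310]; cv2.imwrite('pics/s3t.png',cv2.resize(A,None,fx=9,fy=9,interpolation=cv2.INTER_CUBIC))
E
```

```text
0 [417. 208.]
0.01 [418. 191.]
0.02 [418. 174.]
0.03 [418. 156.]
```

View pics/s3t.png

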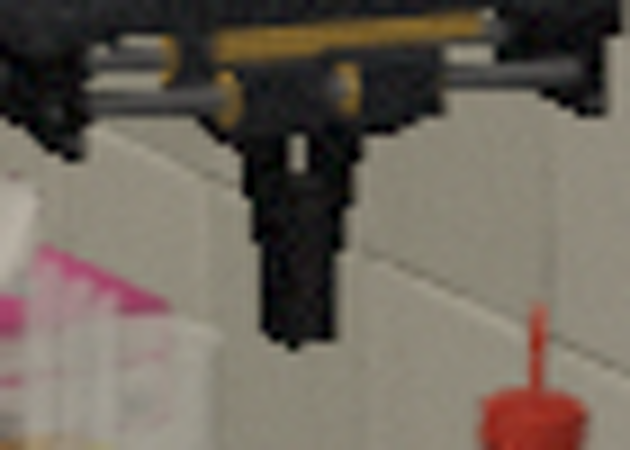

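The visible fingertip sits about 25 mm behind the reported TCP. That also explains the missed flap and the 8 N contact with the tip resting on its edge. I'll back off and calibrate the offset in both views.

jog_arm([
  [1, 0, 0, -0.01, 0, 0, 0],
  [1, -0.005, 0, -0.025, 0, 0, 0],
  [1, -0.01, 0, -0.04, 0, 0, 0],
  [1, -0.02, 0, -0.055, 0, 0, 0],
  [1, -0.03, 0, -0.07, 0, 0, 0],
  [1, -0.03, 0, -0.085, 0, 0, 0],
  [1, -0.03, 0, -0.1, 0, 0, 0],
  [1, -0.03, 0, -0.1, 0, 0, 0],
  [1, -0.03, 0, -0.1, 0, 0, 0],
  [1, -0.03, 0, -0.1, 0, 0, 0],
])

```text
time_s: 7.27
tcp_pos: [0.5988, 0.1739, 0.2158]
ee_rot: [[-0.114, -0.989, -0.089], [-0.779, 0.145, -0.61], [0.616, 0.0, -0.788]]
wrist_force: [0.6, 0.8, -0.2]
gripper_width: 0.003
```

```bash
python3 - <<'E'
from plan import *
commit([1, -0.03, 0, -0.1, 0, 0, 0]);chk()
snap('side','s7.png');snap('top','t7.png')
s=sense();p=s['tcp_pos'];R=s['ee_rot']
for f,n,k in(('s7.png','s7z.png',8),('t7.png','t7z.png',8)):
  c=load(f);P=proj(c,p); u0,v0=int(P[0])-35,int(P[1])-35
  b=cv2.imread('pics/'+f)[v0:v0+70,u0:u0+70]; b=cv2.resize(b,None,fx=k,fy=k,interpolation=cv2.INTER_CUBIC)
  for d,col in((0,(0,0,255)),(.02,(0,255,0)),(.03,(255,0,0)),(.07,(255,0,255))):
    q=((proj(c,p-R[:,2]*d)+.5-[u0,v0])*k).astype(int); cv2.circle(b,tuple(int(t) for t in q),4,col,-1)
  cv2.imwrite('pics/'+n,b); print(f,P,u0,v0)
E
```

```text
t 7.2667 tcp [0.5988 0.1739 0.2158] cmd [0.5995 0.1744 0.2168] rot err deg 0.09 F [ 0.6  0.8 -0.2] gw 0.003 j [ 42.6  34.3   5.7  22.9 -92.5 -56.3]
carton frame [-0.0005 -0.0052  0.2158]
s7.png [273.11078935 157.08508249] 238 122
t7.png [266.94720775 204.90376418] 231 169
```

View pics/s7z.png

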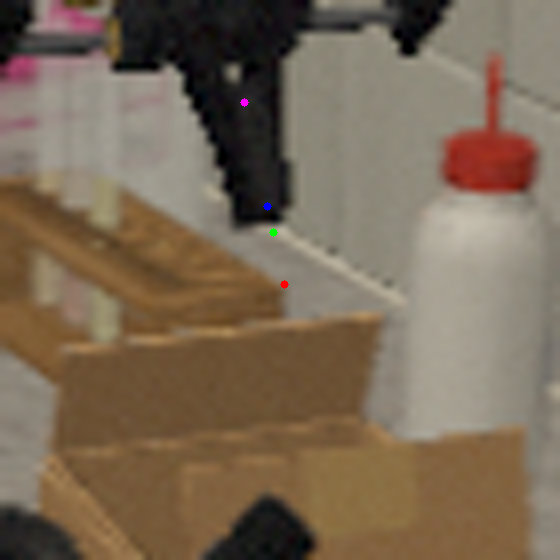

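View pics/t7z.png

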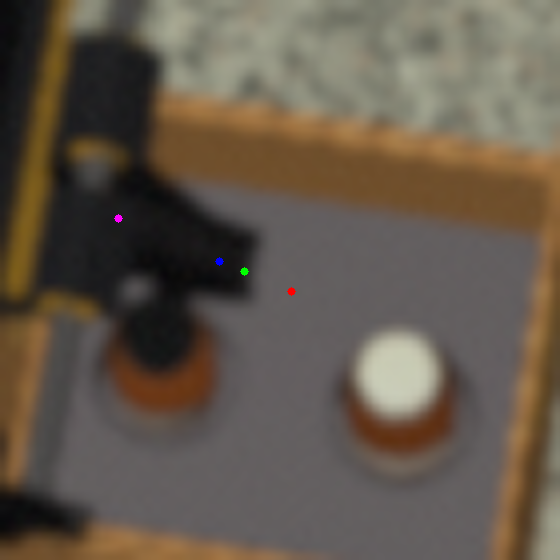

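```bash
python3 - <<'E'
from plan import *
from scipy.optimize import least_squares
s=sense();p=s['tcp_pos'];R=s['ee_rot']
a,b=load('s7.png'),load('t7.png')
A=np.array([238+262/8-.5,122+212/8-.5]);B=np.array([231+250/8-.5,169+264/8-.5])
r=least_squares(lambda X:np.r_[proj(a,X)-A,proj(b,X)-B],p); print(r.x,r.fun.round(2),'world off',(r.x-p).round(4),'tool off',(R.T@(r.x-p)).round(4))
c=load('s3.png'); p3=np.array([0.6004,0.1783,0.2618])
c1=load('s1.png'); print(proj(c1,np.array([.6022,.1981,.2386])), 'visible ~(272.4,142.7)')
E
```

```text
[0.59908241 0.1847111  0.24035414] [ 1.16 -0.2  -0.38  0.77] world off [0.0003 0.0111 0.0245] tool off [ 0.0064  0.0013 -0.0261]
[270.14546757 146.96009475] visible ~(272.4,142.7)
```

Both views agree that the physical tip is about 25 mm behind the reported TCP along the tool. I plan with that offset from here.

```bash
cat >> plan.py <<'E'
OFF=.025
def tiprows(L): rows([(g,W(x,y,z)+OFF*Rt(a)[:,2],Rt(a)) for g,x,y,z,a in L])
def tip():
    s=sense(); q=np.linalg.inv(T0)@np.append(s['tcp_pos']-OFF*s['ee_rot'][:,2],1); print('tip carton',q[:3].round(4))
E
python3 - <<'E'
from plan import *
tip()
tiprows([(1,0,y,z,-38) for y,z in((.0,.23),(-.02,.20),(-.035,.175),(-.043,.155),(-.043,.155),(-.055,.155),(-.067,.156),(-.08,.157),(-.09,.156),(-.10,.153),(-.11,.148),(-.118,.142))])
E
```

```text
tip carton [-0.0004  0.0099  0.2356]
[1, 0.005, 0.0, 0.012, -0.001, -0.0, -0.001]
[1, 0.002, 0.0, 0.048, -0.001, -0.0, -0.001]
[1, -0.002, 0.0, 0.077, -0.001, -0.0, -0.001]
[1, -0.008, 0.0, 0.097, -0.001, -0.0, -0.001]
[1, -0.008, 0.0, 0.097, -0.001, -0.0, -0.001]
[1, 0.002, 0.0, 0.105, -0.001, -0.0, -0.001]
[1, 0.012, 0.0, 0.111, -0.001, -0.0, -0.001]
[1, 0.023, 0.0, 0.119, -0.001, -0.0, -0.001]
[1, 0.03, 0.0, 0.126, -0.001, -0.0, -0.001]
[1, 0.036, 0.0, 0.134, -0.001, -0.0, -0.001]
[1, 0.041, 0.0, 0.144, -0.001, -0.0, -0.001]
[1, 0.043, 0.0, 0.154, -0.001, -0.0, -0.001]
```

jog_arm([
  [1, 0.005, 0, 0.015, 0, 0, 0],
  [1, 0.002, 0, 0.045, 0, 0, 0],
  [1, -0.003, 0, 0.075, 0, 0, 0],
  [1, -0.008, 0, 0.097, 0, 0, 0],
  [1, -0.008, 0, 0.097, 0, 0, 0],
  [1, -0.008, 0, 0.097, 0, 0, 0],
  [1, -0.003, 0, 0.101, 0, 0, 0],
  [1, 0.002, 0, 0.105, 0, 0, 0],
  [1, 0.007, 0, 0.108, 0, 0, 0],
  [1, 0.012, 0, 0.111, 0, 0, 0],
])

```text
time_s: 8.2
tcp_pos: [0.5885, 0.0974, 0.1376]
ee_rot: [[-0.115, -0.99, -0.086], [-0.78, 0.144, -0.609], [0.615, -0.003, -0.789]]
wrist_force: [0.5, 1.8, 0.3]
gripper_width: 0.003
```

```bash
python3 - <<'E'
from plan import *
commit([1, 0.012, 0, 0.111, 0, 0, 0]);chk();tip()
tiprows([(1,0,y,z,-38) for y,z in((-.08,.157),(-.09,.156),(-.10,.153),(-.11,.148),(-.118,.142),(-.122,.138))])
E
```

```text
t 8.2 tcp [0.5885 0.0974 0.1376] cmd [0.5884 0.0974 0.1367] rot err deg 0.13 F [0.5 1.8 0.3] gw 0.003 j [ 38.1  33.5  -8.4  25.7 -78.7 -58.5]
carton frame [ 0.0004 -0.0824  0.1376]
tip carton [ 0.0004 -0.067   0.1574]
[1, 0.011, 0.0, 0.008, -0.001, -0.0, -0.001]
[1, 0.018, 0.0, 0.015, -0.001, -0.0, -0.001]
[1, 0.024, 0.0, 0.023, -0.001, -0.0, -0.001]
[1, 0.029, 0.0, 0.033, -0.001, -0.0, -0.001]
[1, 0.031, 0.0, 0.043, -0.001, -0.0, -0.001]
[1, 0.032, 0.0, 0.048, -0.001, -0.0, -0.001]
```

jog_arm([
  [1, 0.006, 0, 0.004, 0, 0, 0],
  [1, 0.011, 0, 0.008, 0, 0, 0],
  [1, 0.015, 0, 0.011, 0, 0, 0],
  [1, 0.018, 0, 0.015, 0, 0, 0],
  [1, 0.021, 0, 0.019, 0, 0, 0],
  [1, 0.024, 0, 0.023, 0, 0, 0],
  [1, 0.027, 0, 0.028, 0, 0, 0],
  [1, 0.029, 0, 0.033, 0, 0, 0],
  [1, 0.031, 0, 0.043, 0, 0, 0],
  [1, 0.032, 0, 0.048, 0, 0, 0],
])

```text
time_s: 9.03
tcp_pos: [0.5797, 0.0421, 0.1178]
ee_rot: [[-0.114, -0.989, -0.089], [-0.779, 0.145, -0.61], [0.616, -0.0, -0.787]]
wrist_force: [0.5, 1.1, 0.9]
gripper_width: 0.002
```

```bash
python3 - <<'E'
from plan import *
commit([1, 0.032, 0, 0.048, 0, 0, 0]);chk();tip()
snap('side','s8.png')
a=cv2.imread('pics/s8.png')[100:250,190:320]; a=cv2.resize(a,None,fx=4,fy=4,interpolation=cv2.INTER_CUBIC); cv2.imwrite('pics/s8z.png',a)
tiprows([(1,0,y,z,a) for y,z,a in((-.11,.16,-38),(-.08,.2,-38),(-.04,.24,-38),(.01,.24,0),(.02,.24,30))])
E
```

```text
t 9.0333 tcp [0.5797 0.0421 0.1178] cmd [0.5805 0.0432 0.1186] rot err deg 0.08 F [0.5 1.1 0.9] gw 0.002 j [ 34.4  32.1 -15.1  28.3 -73.  -58.5]
carton frame [-0.0003 -0.1384  0.1178]
tip carton [-0.0003 -0.123   0.1375]
[1, 0.004, 0.0, -0.024, -0.001, -0.0, -0.001]
[1, 0.005, 0.0, -0.074, -0.001, -0.0, -0.001]
[1, -0.002, 0.0, -0.13, -0.001, -0.0, -0.001]
[1, -0.057, 0.0, -0.167, -0.001, -0.663, -0.0]
[1, -0.072, 0.0, -0.183, -0.001, -1.187, 0.0]
```

View pics/s8z.png

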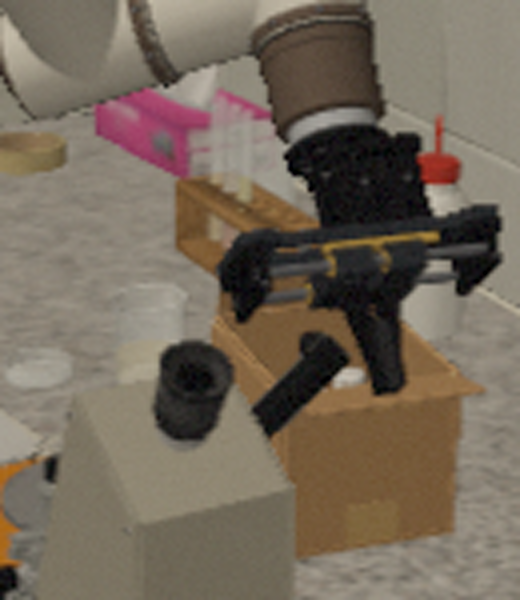

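The right flap is folded well outward: the finger tip is on it at (385,390) in the zoomed view and the white cap is now visible. Next I retract and swing to the left flap.

jog_arm([
  [1, 0.004, 0, -0.024, 0, 0, 0],
  [1, 0.005, 0, -0.05, 0, 0, 0],
  [1, 0.005, 0, -0.074, 0, 0, 0],
  [1, 0.002, 0, -0.1, 0, 0, 0],
  [1, -0.002, 0, -0.13, 0, -0.04, 0],
  [1, -0.012, 0, -0.138, 0, -0.14, 0],
  [1, -0.022, 0, -0.144, 0, -0.25, 0],
  [1, -0.032, 0, -0.15, 0, -0.36, 0],
  [1, -0.042, 0, -0.157, 0, -0.47, 0],
  [1, -0.05, 0, -0.163, 0, -0.58, 0],
])

```text
time_s: 9.92
tcp_pos: [0.6004, 0.1825, 0.2165]
ee_rot: [[-0.143, -0.99, -0.009], [-0.987, 0.143, -0.078], [0.078, -0.002, -0.997]]
wrist_force: [0.6, -0.7, 0.7]
gripper_width: 0.004
```

```bash
python3 - <<'E'
from plan import *
commit([1, -0.05, 0, -0.163, 0, -0.58, 0]);chk();tip()
tiprows([(1,0,y,z,a) for y,z,a in((.01,.24,10),(.02,.23,25),(.03,.22,38),(.035,.185,38),(.043,.155,38),(.055,.155,38),(.067,.156,38))])
E
```

```text
t 9.9167 tcp [0.6004 0.1825 0.2165] cmd [0.6006 0.1816 0.2163] rot err deg 0.3 F [ 0.6 -0.7  0.7] gw 0.004 j [ 33.5  22.6   3.1   3.6 -73.4 -42.9]
carton frame [-1.000e-04  3.500e-03  2.165e-01]
tip carton [-1.000e-04  5.500e-03  2.414e-01]
[1, -0.012, 0.0, -0.0, -0.001, -0.258, 0.0]
[1, -0.029, 0.0, 0.007, -0.001, -0.52, 0.0]
[1, -0.044, 0.0, 0.012, -0.001, -0.747, 0.001]
[1, -0.052, 0.0, 0.047, -0.001, -0.747, 0.001]
[1, -0.062, 0.0, 0.076, -0.001, -0.747, 0.001]
[1, -0.074, 0.0, 0.075, -0.001, -0.747, 0.001]
[1, -0.086, 0.0, 0.073, -0.001, -0.747, 0.001]
```

jog_arm([
  [1, -0.004, 0, 0, 0, -0.1, 0],
  [1, -0.01, 0, 0, 0, -0.21, 0],
  [1, -0.017, 0, 0.002, 0, -0.32, 0],
  [1, -0.024, 0, 0.004, 0, -0.43, 0],
  [1, -0.031, 0, 0.007, 0, -0.54, 0],
  [1, -0.038, 0, 0.009, 0, -0.65, 0],
  [1, -0.044, 0, 0.012, 0, -0.747, 0],
  [1, -0.048, 0, 0.03, 0, -0.747, 0],
  [1, -0.052, 0, 0.047, 0, -0.747, 0],
  [1, -0.052, 0, 0.047, 0, -0.747, 0],
])

```text
time_s: 10.75
tcp_pos: [0.6049, 0.2279, 0.1604]
ee_rot: [[-0.12, -0.989, 0.083], [-0.78, 0.146, 0.608], [-0.614, 0.008, -0.789]]
wrist_force: [0.1, 0.4, -1.0]
gripper_width: 0.003
```

```bash
python3 - <<'E'
from plan import *
commit([1, -0.052, 0, 0.047, 0, -0.747, 0]);chk();tip()
tiprows([(1,0,y,z,38) for y,z in((.043,.155),(.055,.155),(.067,.156),(.08,.157),(.09,.156),(.10,.153),(.11,.148),(.118,.142),(.123,.138))])
E
```

```text
t 10.75 tcp [0.6049 0.2279 0.1604] cmd [0.6075 0.229  0.1651] rot err deg 0.53 F [ 0.1  0.4 -1. ] gw 0.003 j [ 14.3  22.4   0.  -41.5 -59.1  -3.5]
carton frame [-0.0022  0.0491  0.1604]
tip carton [-0.0021  0.0337  0.1801]
[1, 0.012, 0.0, 0.028, -0.001, 0.0, 0.001]
[1, 0.003, 0.0, 0.036, -0.001, 0.0, 0.001]
[1, -0.007, 0.0, 0.042, -0.001, 0.0, 0.001]
[1, -0.018, 0.0, 0.05, -0.001, 0.0, 0.001]
[1, -0.025, 0.0, 0.056, -0.001, 0.0, 0.001]
[1, -0.032, 0.0, 0.065, -0.001, 0.0, 0.001]
[1, -0.036, 0.0, 0.075, -0.001, 0.0, 0.001]
[1, -0.039, 0.0, 0.085, -0.001, 0.0, 0.001]
[1, -0.04, 0.0, 0.091, -0.001, 0.0, 0.001]
```

jog_arm([
  [1, 0.005, 0, 0.012, 0, 0, 0],
  [1, 0.01, 0, 0.022, 0, 0, 0],
  [1, 0.012, 0, 0.028, 0, 0, 0],
  [1, 0.012, 0, 0.028, 0, 0, 0],
  [1, 0.008, 0, 0.032, 0, 0, 0],
  [1, 0.003, 0, 0.036, 0, 0, 0],
  [1, -0.002, 0, 0.039, 0, 0, 0],
  [1, -0.007, 0, 0.042, 0, 0, 0],
  [1, -0.012, 0, 0.046, 0, 0, 0],
  [1, -0.018, 0, 0.05, 0, 0, 0],
])

```text
time_s: 11.58
tcp_pos: [0.614, 0.274, 0.1372]
ee_rot: [[-0.112, -0.99, 0.09], [-0.78, 0.144, 0.609], [-0.616, -0.002, -0.788]]
wrist_force: [0.3, -0.6, -0.1]
gripper_width: 0.01
```

```bash
python3 - <<'E'
from plan import *
commit([1, -0.018, 0, 0.05, 0, 0, 0]);chk();tip()
tiprows([(1,0,y,z,38) for y,z in((.09,.156),(.10,.153),(.11,.148),(.118,.142),(.123,.138))])
E
```

```text
t 11.5833 tcp [0.614  0.274  0.1372] cmd [0.6141 0.2735 0.1368] rot err deg 0.05 F [ 0.3 -0.6 -0.1] gw 0.01 j [ 18.4  24.7   0.3 -42.4 -54.6  -4.7]
carton frame [0.0002 0.0961 0.1372]
tip carton [1.000e-04 8.070e-02 1.569e-01]
[1, -0.007, 0.0, 0.006, -0.001, 0.0, 0.001]
[1, -0.014, 0.0, 0.015, -0.001, 0.0, 0.001]
[1, -0.018, 0.0, 0.025, -0.001, 0.0, 0.001]
[1, -0.021, 0.0, 0.035, -0.001, 0.0, 0.001]
[1, -0.022, 0.0, 0.041, -0.001, 0.0, 0.001]
```

jog_arm([
  [1, -0.004, 0, 0.003, 0, 0, 0],
  [1, -0.007, 0, 0.006, 0, 0, 0],
  [1, -0.011, 0, 0.01, 0, 0, 0],
  [1, -0.014, 0, 0.015, 0, 0, 0],
  [1, -0.016, 0, 0.02, 0, 0, 0],
  [1, -0.018, 0, 0.025, 0, 0, 0],
  [1, -0.02, 0, 0.03, 0, 0, 0],
  [1, -0.021, 0, 0.035, 0, 0, 0],
  [1, -0.022, 0, 0.041, 0, 0, 0],
  [1, -0.022, 0, 0.043, 0, 0, 0],
])

```text
time_s: 12.42
tcp_pos: [0.62, 0.3176, 0.1157]
ee_rot: [[-0.113, -0.99, 0.089], [-0.78, 0.144, 0.61], [-0.616, -0.001, -0.788]]
wrist_force: [1.2, -0.0, 1.2]
gripper_width: 0.004
```

```bash
python3 - <<'E'
from plan import *
commit([1, -0.022, 0, 0.043, 0, 0, 0]);chk();tip()
tiprows([(1,0,y,z,a) for y,z,a in((.11,.16,38),(.08,.2,38),(.05,.24,30),(.04,.26,0))])
E
```

```text
t 12.4167 tcp [0.62   0.3176 0.1157] cmd [0.6204 0.3168 0.1165] rot err deg 0.04 F [ 1.2 -0.   1.2] gw 0.004 j [ 22.1  27.2   1.2 -43.  -51.2  -6.4]
carton frame [-0.0002  0.14    0.1157]
tip carton [-0.0002  0.1246  0.1354]
[1, -0.004, 0.0, -0.027, -0.001, 0.0, 0.001]
[1, -0.005, 0.0, -0.077, -0.001, 0.0, 0.001]
[1, -0.002, 0.0, -0.128, -0.001, 0.14, 0.001]
[1, 0.005, 0.0, -0.155, -0.001, 0.664, 0.001]
```

jog_arm([
  [1, -0.004, 0, -0.027, 0, 0, 0],
  [1, -0.005, 0, -0.052, 0, 0, 0],
  [1, -0.005, 0, -0.077, 0, 0, 0],
  [1, -0.003, 0, -0.102, 0, 0.07, 0],
  [1, -0.002, 0, -0.128, 0, 0.14, 0],
  [1, 0, 0, -0.134, 0, 0.25, 0],
  [1, 0.001, 0, -0.139, 0, 0.36, 0],
  [1, 0.002, 0, -0.144, 0, 0.46, 0],
  [1, 0.004, 0, -0.15, 0, 0.57, 0],
  [1, 0.005, 0, -0.155, 0, 0.664, 0],
])

```text
time_s: 13.25
tcp_pos: [0.6057, 0.2189, 0.2366]
ee_rot: [[-0.144, -0.99, 0.002], [-0.99, 0.144, -0.005], [0.004, -0.003, -1.0]]
wrist_force: [0.8, -0.2, -0.6]
gripper_width: 0.003
```

```bash
python3 - <<'E'
from plan import *
commit([1, 0.005, 0, -0.155, 0, 0.664, 0]);chk();tip()
snap('side','s9.png');snap('top','t9.png')
P=np.load('pose.npy')
overlay('s9.png',cpose(*P[:3]),2.8,2.8,'s9z.png',(190,100,330,250),5)
overlay('t9.png',cpose(*P[:3]),2.8,2.8,'t9z.png',(190,150,340,270),5)
E
```

```text
t 13.25 tcp [0.6057 0.2189 0.2366] cmd [0.6059 0.2185 0.2355] rot err deg 0.25 F [ 0.8 -0.2 -0.6] gw 0.003 j [ 34.4  22.6   7.2   0.3 -74.7 -42.7]
carton frame [-1.000e-04  4.040e-02  2.366e-01]
tip carton [-2.000e-04  4.050e-02  2.616e-01]
```

View pics/s9z.png

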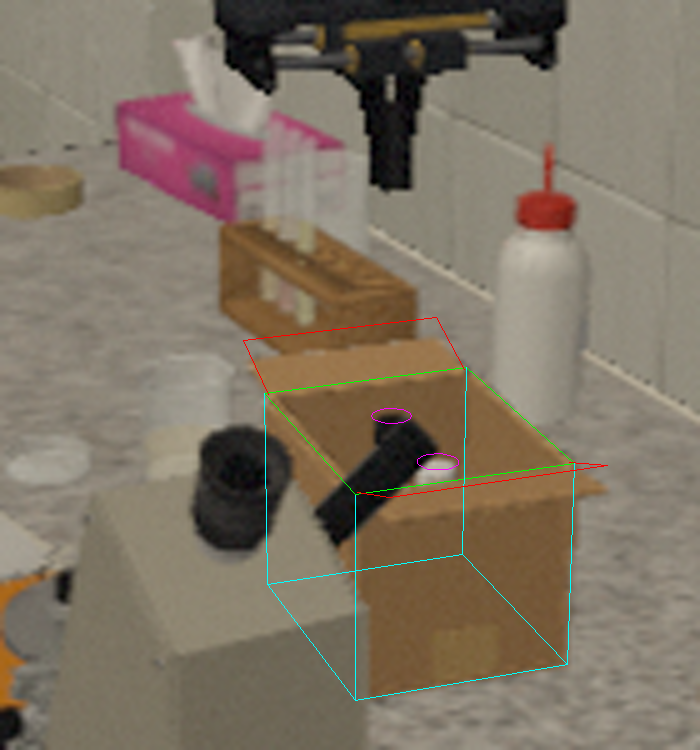

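View pics/t9z.png

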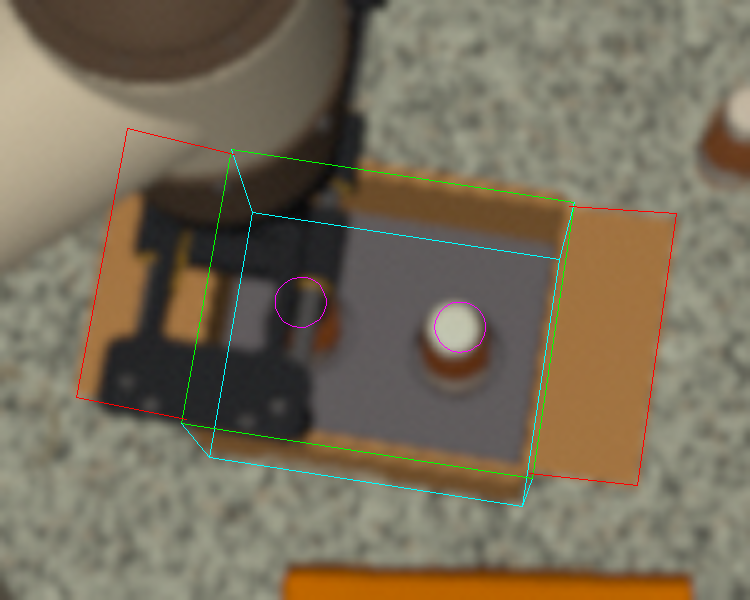

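Both flaps lie at about 3.0 rad, past the 2.8 overlay. Next I check the tip's lateral alignment and the cap position.

```bash
python3 - <<'E'
from plan import *
s=sense();p=s['tcp_pos'];R=s['ee_rot'];c=load('s9.png')
for d in(.02,.025,.03):
  for n,o in(('c',[0,0,0]),('near',[.0095,0,0])): print(d,n,((proj(c,p-R[:,2]*d+R@o)+.5-[190,100])*5).round(1))
b=cv2.imread('pics/s9.png')[100:145,245:295]; cv2.imwrite('pics/s9t.png',cv2.resize(b,None,fx=12,fy=12,interpolation=cv2.INTER_CUBIC))
Ti=np.linalg.inv(T0)
t=load('top0.png')
for u,v in((250.5,210.),(280.5,215.7)): print('cap',(Ti@np.append(atz(t,u-.12,v+.3,.121),1))[:3].round(4))
b=cv2.imread('pics/s9.png')[175:205,255:290]; cv2.imwrite('pics/s9c.png',cv2.resize(b,None,fx=16,fy=16,interpolation=cv2.INTER_CUBIC))
for z in(.116,.121): 
  for y in(.034,.036,.038): print(z,y,((proj(c,W(0,y,z))+.5-[255,175])*16).round(0))
E
```

```text
0.02 c [389.4 199.5]
0.02 near [395.  204.1]
0.025 c [389.4 191.2]
0.025 near [395.1 195.7]
0.03 c [389.5 182.9]
0.03 near [395.1 187.3]
cap [-0.0008  0.036   0.121 ]
cap [-0.0023 -0.0358  0.121 ]
0.116 0.034 [221. 163.]
0.116 0.036 [218. 159.]
0.116 0.038 [214. 155.]
0.121 0.034 [222. 138.]
0.121 0.036 [218. 134.]
0.121 0.038 [214. 131.]
```

View pics/s9t.png

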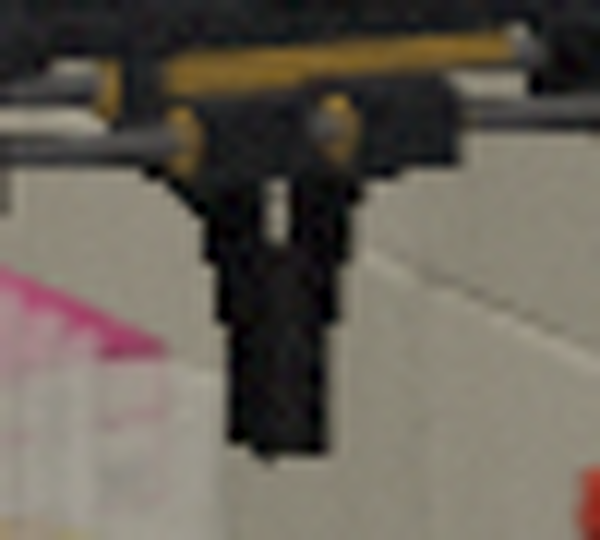

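View pics/s9c.png

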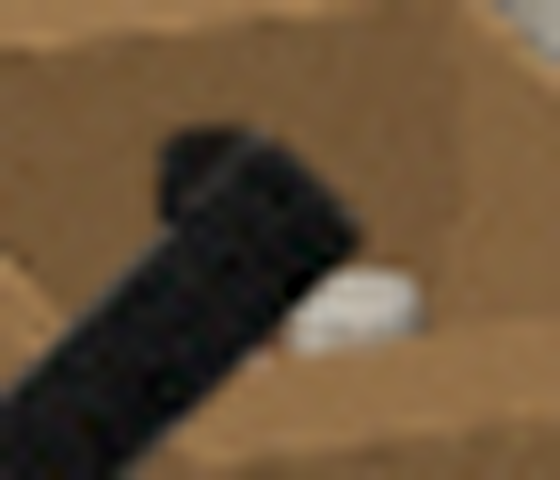

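```bash
sed -i 's/^OFF=.*/OFF=.027/' plan.py; python3 - <<'E'
from plan import *
tip()
tiprows([(-.38,-.0005,.036,z,0) for z in(.26,.2,.15,.12,.094)])
E
```

```text
tip carton [-0.0008  0.0426  0.2614]
[-0.38, 0.004, 0.001, 0.003, -0.001, -0.0, 0.0]
[-0.38, 0.004, 0.001, 0.063, -0.001, -0.0, 0.0]
[-0.38, 0.004, 0.001, 0.113, -0.001, -0.0, 0.0]
[-0.38, 0.004, 0.001, 0.143, -0.001, -0.0, 0.0]
[-0.38, 0.004, 0.001, 0.169, -0.001, -0.0, 0.0]
```

jog_arm([
  [-0.38, 0.002, 0.001, 0.005, 0, 0, 0],
  [-0.38, 0.004, 0.001, 0.01, 0, 0, 0],
  [-0.38, 0.004, 0.001, 0.02, 0, 0, 0],
  [-0.38, 0.004, 0.001, 0.035, 0, 0, 0],
  [-0.38, 0.004, 0.001, 0.05, 0, 0, 0],
  [-0.38, 0.004, 0.001, 0.065, 0, 0, 0],
  [-0.38, 0.004, 0.001, 0.08, 0, 0, 0],
  [-0.38, 0.004, 0.001, 0.095, 0, 0, 0],
  [-0.38, 0.004, 0.001, 0.108, 0, 0, 0],
  [-0.38, 0.004, 0.001, 0.113, 0, 0, 0],
])

```text
time_s: 14.18
tcp_pos: [0.6026, 0.2126, 0.1194]
ee_rot: [[-0.147, -0.989, -0.003], [-0.989, 0.147, -0.002], [0.002, 0.003, -1.0]]
wrist_force: [-0.9, 0.0, 0.2]
gripper_width: 0.651
```

```bash
python3 - <<'E'
from plan import *
commit([-0.38, 0.004, 0.001, 0.113, 0, 0, 0]);chk();tip()
snap('side','s10.png');snap('top','t10.png')
for f,o,b in(('s10.png','s10z.png',(210,90,330,210)),('t10.png','t10z.png',(190,150,320,260))):
  i=cv2.imread('pics/'+f)[b[1]:b[3],b[0]:b[2]]; cv2.imwrite('pics/'+o,cv2.resize(i,None,fx=5,fy=5,interpolation=cv2.INTER_CUBIC))
E
```

```text
t 14.1833 tcp [0.6026 0.2126 0.1194] cmd [0.6045 0.2146 0.1225] rot err deg 0.3 F [-0.9  0.   0.2] gw 0.651 j [ 33.9  26.8  -3.1  -0.  -60.3 -42.3]
carton frame [-0.0022  0.0337  0.1194]
tip carton [-0.0022  0.0337  0.1464]
```

View pics/s10z.png

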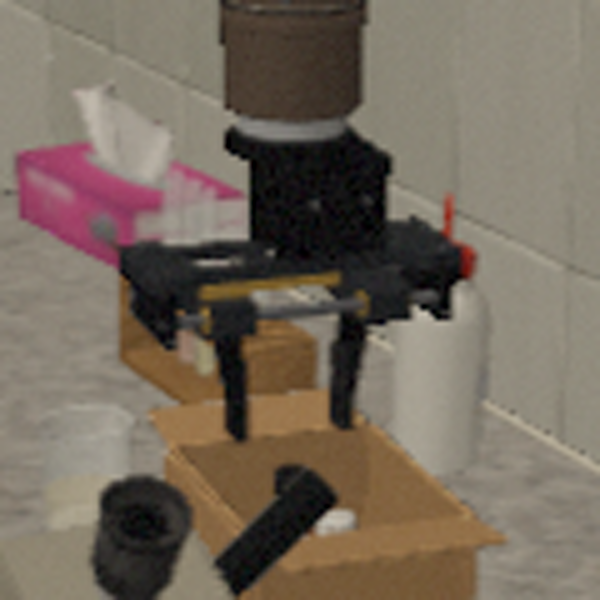

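View pics/t10z.png

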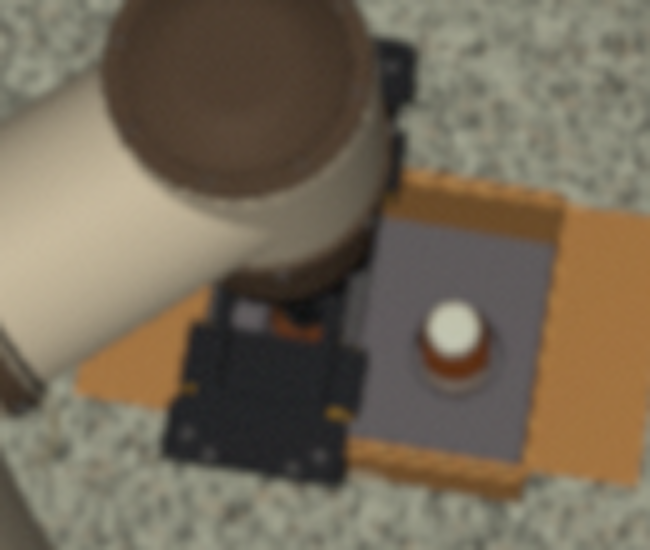

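The open fingers straddle the black cap: tips at (238,435) and (340,422), cap at (295,475), with the midpoint in line. I descend and close.

jog_arm([
  [-0.38, 0, 0, 0.008, 0, 0, 0],
  [-0.38, 0, 0, 0.016, 0, 0, 0],
  [-0.38, 0, 0, 0.024, 0, 0, 0],
  [-0.38, 0, 0, 0.032, 0, 0, 0],
  [-0.38, 0, 0, 0.04, 0, 0, 0],
  [-0.38, 0, 0, 0.047, 0, 0, 0],
  [-0.38, 0, 0, 0.053, 0, 0, 0],
  [-0.38, 0, 0, 0.055, 0, 0, 0],
  [-0.38, 0, 0, 0.055, 0, 0, 0],
  [-0.38, 0, 0, 0.055, 0, 0, 0],
])

```text
time_s: 15.12
tcp_pos: [0.6045, 0.2146, 0.0675]
ee_rot: [[-0.144, -0.99, 0.001], [-0.99, 0.144, -0.001], [0.0, -0.001, -1.0]]
wrist_force: [0.3, 0.9, -0.1]
gripper_width: 0.69
```

```bash
python3 - <<'E'
from plan import *
commit([-0.38, 0, 0, 0.055, 0, 0, 0]);chk();tip()
snap('side','s11.png');snap('top','t11.png')
for f,o,b in(('s11.png','s11z.png',(210,90,330,210)),('t11.png','t11z.png',(190,150,320,260))):
  i=cv2.imread('pics/'+f)[b[1]:b[3],b[0]:b[2]]; cv2.imwrite('pics/'+o,cv2.resize(i,None,fx=5,fy=5,interpolation=cv2.INTER_CUBIC))
E
```

```text
t 15.1167 tcp [0.6045 0.2146 0.0675] cmd [0.6046 0.2146 0.0675] rot err deg 0.03 F [ 0.3  0.9 -0.1] gw 0.69 j [ 34.   29.7  -6.4   0.1 -53.8 -42.3]
carton frame [-0.0007  0.0359  0.0675]
tip carton [-0.0008  0.0359  0.0945]
```

View pics/s11z.png

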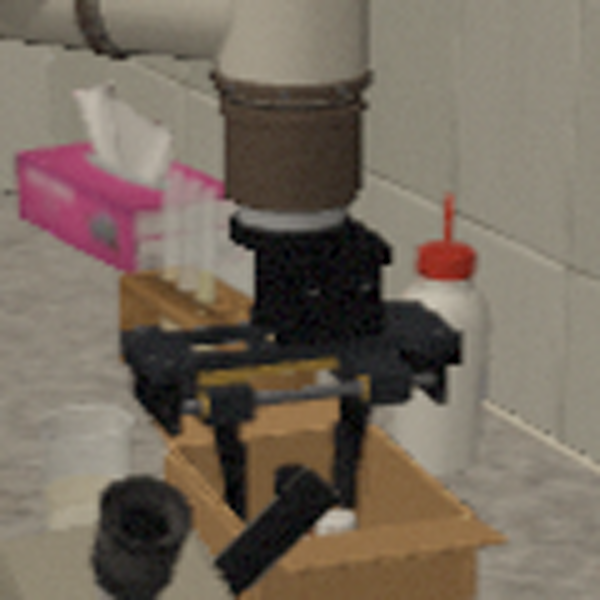

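jog_arm([
  [0.2, 0, 0, 0, 0, 0, 0],
  [0.4, 0, 0, 0, 0, 0, 0],
  [1, 0, 0, 0, 0, 0, 0],
  [1, 0, 0, 0, 0, 0, 0],
  [1, 0, 0, 0, 0, 0, 0],
  [1, 0, 0, 0, 0, 0, 0],
  [1, 0, 0, 0, 0, 0, 0],
  [1, 0, 0, 0, 0, 0, 0],
  [1, 0, 0, 0, 0, 0, 0],
  [1, 0, 0, 0, 0, 0, 0],
])

```text
time_s: 16.05
tcp_pos: [0.6046, 0.2147, 0.0677]
ee_rot: [[-0.144, -0.99, 0.002], [-0.99, 0.144, -0.0], [-0.0, -0.002, -1.0]]
wrist_force: [0.5, 0.2, 0.8]
gripper_width: 0.271
```

The opening is 0.271 x 87 = 23.6 mm, which matches the 24 mm cap. I lift slowly.

jog_arm([
  [1, 0, 0, -0.004, 0, 0, 0],
  [1, 0, 0, -0.009, 0, 0, 0],
  [1, 0, 0, -0.015, 0, 0, 0],
  [1, 0, 0, -0.022, 0, 0, 0],
  [1, 0, 0, -0.03, 0, 0, 0],
  [1, 0, 0, -0.038, 0, 0, 0],
  [1, 0, 0, -0.047, 0, 0, 0],
  [1, 0, 0, -0.056, 0, 0, 0],
  [1, 0, 0, -0.064, 0, 0, 0],
  [1, 0, 0, -0.07, 0, 0, 0],
])

```text
time_s: 16.88
tcp_pos: [0.6046, 0.2148, 0.139]
ee_rot: [[-0.144, -0.99, 0.003], [-0.99, 0.144, 0.0], [-0.001, -0.002, -1.0]]
wrist_force: [0.7, -0.8, -1.1]
gripper_width: 0.267
```

```bash
python3 - <<'E'
from plan import *
commit([1, 0, 0, -0.07, 0, 0, 0]);chk()
snap('side','s12.png')
for f,o,b in(('s12.png','s12z.png',(210,90,330,210)),):
  i=cv2.imread('pics/'+f)[b[1]:b[3],b[0]:b[2]]; cv2.imwrite('pics/'+o,cv2.resize(i,None,fx=5,fy=5,interpolation=cv2.INTER_CUBIC))
E
```

```text
t 16.8833 tcp [0.6046 0.2148 0.139 ] cmd [0.6045 0.2146 0.1375] rot err deg 0.09 F [ 0.7 -0.8 -1.1] gw 0.267 j [ 34.   25.9  -1.7   0.1 -62.3 -42.3]
carton frame [-0.0006  0.0361  0.139 ]
```

View pics/s12z.png

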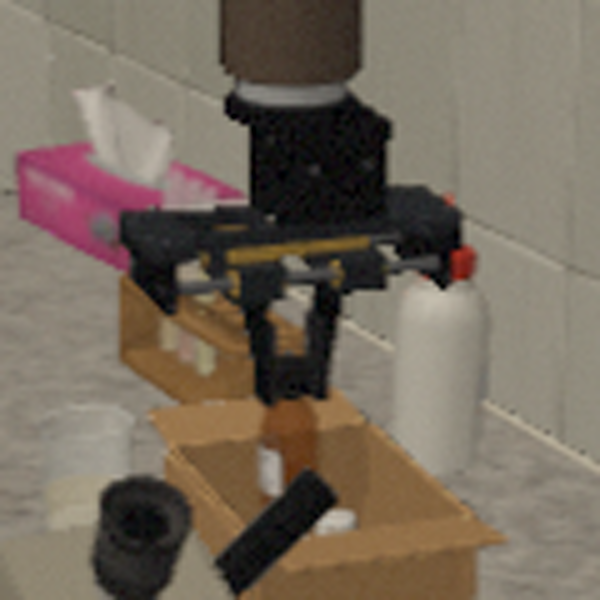

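The bottle is held by its cap and rising upright. I keep lifting.

jog_arm([
  [1, 0, 0, -0.008, 0, 0, 0],
  [1, 0, 0, -0.018, 0, 0, 0],
  [1, 0, 0, -0.03, 0, 0, 0],
  [1, 0, 0, -0.043, 0, 0, 0],
  [1, 0, 0, -0.056, 0, 0, 0],
  [1, 0, 0, -0.069, 0, 0, 0],
  [1, 0, 0, -0.082, 0, 0, 0],
  [1, 0, 0, -0.094, 0, 0, 0],
  [1, 0, 0, -0.103, 0, 0, 0],
  [1, 0, 0, -0.107, 0, 0, 0],
])

```text
time_s: 17.77
tcp_pos: [0.6047, 0.2149, 0.2465]
ee_rot: [[-0.144, -0.99, 0.004], [-0.99, 0.144, 0.001], [-0.001, -0.004, -1.0]]
wrist_force: [0.7, -1.1, -1.3]
gripper_width: 0.272
```

jog_arm([
  [1, 0, 0, -0.002, 0, 0, 0],
  [1, 0, 0, -0.003, 0, 0, 0],
  [1, 0, 0, -0.003, 0, 0, 0],
  [1, 0, 0, -0.003, 0, 0, 0],
  [1, 0, 0, -0.003, 0, 0, 0],
  [1, 0, 0, -0.003, 0, 0, 0],
  [1, 0, 0, -0.003, 0, 0, 0],
  [1, 0, 0, -0.003, 0, 0, 0],
  [1, 0, 0, -0.003, 0, 0, 0],
  [1, 0, 0, -0.003, 0, 0, 0],
])

```text
time_s: 18.6
tcp_pos: [0.6041, 0.2147, 0.2475]
ee_rot: [[-0.144, -0.99, 0.001], [-0.99, 0.144, -0.001], [0.0, -0.001, -1.0]]
wrist_force: [0.7, 0.0, -0.1]
gripper_width: 0.267
```

```bash
python3 - <<'E'
from plan import *
commit([1, 0, 0, -0.107, 0, 0, 0]);commit([1, 0, 0, -0.003, 0, 0, 0]);chk()
snap('side','s13.png');snap('top','t13.png')
c=load('s13.png')
i=cv2.imread('pics/s13.png')[70:210,210:330]; i=cv2.resize(i,None,fx=5,fy=5,interpolation=cv2.INTER_CUBIC)
for z in(.178,.198): print(z,((proj(c,W(0,.036,z))+.5-[210,70])*5).round(0))
cv2.imwrite('pics/s13z.png',i[100:]); 
i=cv2.imread('pics/t13.png')[150:270,190:340]; cv2.imwrite('pics/t13z.png',cv2.resize(i,None,fx=4,fy=4,interpolation=cv2.INTER_CUBIC))
E
```

```text
t 18.6 tcp [0.6041 0.2147 0.2475] cmd [0.6044 0.2147 0.2475] rot err deg 0.01 F [ 0.7  0.  -0.1] gw 0.267 j [ 34.   22.    7.9   0.1 -75.9 -42.3]
carton frame [-0.0011  0.0359  0.2475]
0.178 [294. 477.]
0.198 [294. 445.]
```

View pics/s13z.png

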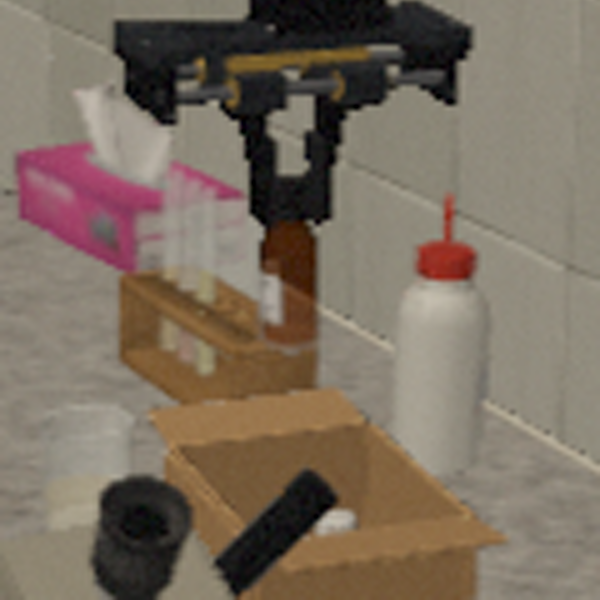

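View pics/t13z.png

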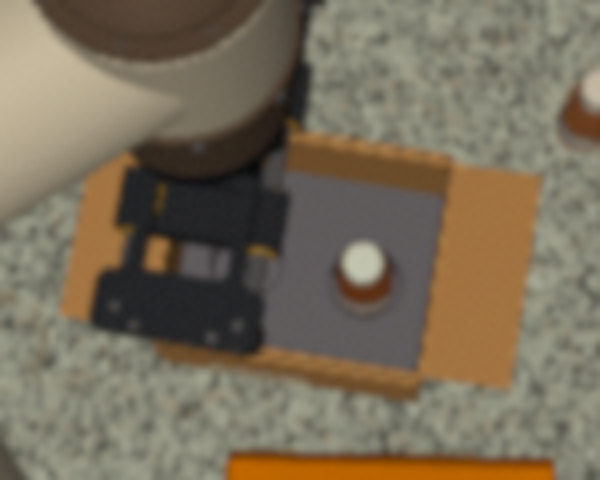

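The bottle hangs upright with its bottom at about (290,345), or z ≈ 0.20 m, roughly 70 mm above the rim. The white cap is still seated, and both flaps lie flat outward. I'm handing in.

```bash
python3 -c "
from station import *
print(finish_job())"
```

```text
the job is handed in; nothing more can be done
None
```

I folded both flaps outward, lifted the black-capped bottle by its cap, and handed the job in at about 18.7 s with it still held over the carton. No verdict was reported.

**Last checks:**
- **Flaps:** both lie at about 3.0 rad in the side and top views.
- **Bottle:** it looks upright in the side view. Its bottom is at z ≈ 0.20 m, about 70 mm above the rim.
- **Steadiness:** between the last two lift calls the tool rose only about 1 mm. I had no direct measure of the bottle's own motion.
- **Grip:** the opening held at about 23.5 mm on the 24 mm cap.
- **White-capped bottle:** it is still seated in its pocket.
- **Beaker and flask:** the arm never worked near them. The beaker was unchanged in the last side picture. I did not check the flask again at the end.

**What disagreed:** the visible fingertips sit 25–28 mm behind the reported TCP along the tool. Because of this, the first pass at the left flap went over its edge. The first push on the right flap rested on the edge with about 9 N. I measured the offset in both cameras and used it for the later flap pushes and the grasp.

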